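# Complete the pinwheel layer of firebrick pieces on the kiln slab

## Task

Finish the pinwheel layer on the dark kiln slab with the two full-length firebrick pieces still off it, the one lying on the bench and the one standing in the draining rack: all four must lie on their broad faces around an open square middle, each with one end about 8 mm from the next piece's side, outer edges in line and the layer centred on the slab. The pieces chip easily, so lower each one all the way down and never let one drop or topple over; leave the short offcut and the round core standing in the rack and the tape roll where it is.

Things in the scene. Friction and masses are not known exactly. Their poses are not given: they have to be found in the camera images.
- slab_top (a point): Dark grey fixed kiln slab, 240 x 240 x 12 mm, any yaw. Centre of its top face, x and y along its sides, z up. Place centres (mm) in this frame: 1 (-32.5, -61) and 3 (32.5, 61), long side along x; 2 (61, -32.5) and 4 (-61, 32.5), long side along y. The layer is 179 mm square with a 65 mm square open middle and 8 mm gaps. Places 3 and 4 are empty; either piece may go in either.
- rack_piece_center (a point): Cream firebrick piece, 114 x 57 x 38 mm, 0.26 to 0.41 kg, standing on end in a rack station, top at 124 mm, tallest thing there. Its centre; z along its length (up at the start), y along its 57 mm width, x along its thickness. In the rack only its broad faces can be gripped (fingers closing along x); to turn it onto a broad face it must be taken across its width. It stands by itself on its end.
- bench_piece_center (a point): The same kind of piece, 114 x 57 x 38 mm, 0.26 to 0.41 kg, lying flat on the bench between slab and rack at any yaw; the bench from it towards the robot is clear. Centre of the piece, 19 mm above the bench; x along its 114 mm length, y along its 57 mm width, z up.
- laid_a_center (a point): The same kind of piece, loose, already laid flat in place 1 of the slab (within 2 mm). Its centre; x along its length, y along its width, z up.
- laid_b_center (a point): The same kind of piece, loose, already laid flat in place 2 (within 2 mm). Its centre; x along its length, y along its width, z up. Once the neighbours lie, a finger fits at a piece's outer long side and at that half of its inner long side which borders the open middle (place 3: the half towards slab -x, place 4: towards slab -y).
- rack: Fixed stainless draining rack, open above; origin under its centre on the bench, x along its length. Tray 200 x 86 mm; three stations at x = -56, 0, 56 mm, floor 10 mm up. Side rails at y = -35.5 and 35.5 mm, top edge at 118 mm, 65 mm clear between them, corner posts at x = -90 and 90 mm. Cross bars beside the stations, 37 mm high; above them the two ends are open.
- offcut_center (a point): Short cream firebrick offcut, 38 x 57 x 55 mm tall, loose, standing in another station of the rack, top at 65 mm: stays there. Centre of the offcut, z up.
- core_center (a point): Cream round core, diameter 42 mm, 50 mm tall, loose, standing in the remaining station of the rack, top at 60 mm: stays there. Centre of the core, z up.
- tape_center (a point): Roll of aluminium foil tape, diameter 96 mm, 48 mm high, loose, lying on the bench beyond the work: stays there. Centre of the roll, z up.
There are look-alikes about, which are no part of the job. Leave any pink look-alike of the part that bears laid_b_center alone.

How it is judged:
At the end, for the whole second after the job is handed in: All four pieces lie at rest on their broad faces on the slab, one in each of the four places: each centre within 10 mm of its place along each side of the slab, each long side within 0.12 rad (7 degrees) of the slab's side; the two laid at the start are still in places 1 and 2 (x of laid_a_center in the frame of slab_top between -0.0425 and -0.0225 m and y of laid_a_center in the frame of slab_top between -0.071 and -0.051 m and z of laid_a_center in the frame of slab_top between 0.015 and 0.023 m and angle between the x axis of laid_a_center and the x axis of slab_top, either way round below 0.12 rad and linear speed of each of laid_a, laid_b below 0.02 m/s and x of laid_b_center in the frame of slab_top between 0.051 and 0.071 m and y of laid_b_center in the frame of slab_top between -0.0425 and -0.0225 m and z of laid_b_center in the frame of slab_top between 0.015 and 0.023 m and angle between the x axis of laid_b_center and the y axis of slab_top, either way round below 0.12 rad and (((x of bench_piece_center in the frame of slab_top between 0.0225 and 0.0425 m and y of bench_piece_center in the frame of slab_top between 0.051 and 0.071 m and z of bench_piece_center in the frame of slab_top between 0.015 and 0.023 m and angle between the x axis of bench_piece_center and the x axis of slab_top, either way round below 0.12 rad and linear speed of bench_piece below 0.02 m/s) and (x of rack_piece_center in the frame of slab_top between -0.071 and -0.051 m and y of rack_piece_center in the frame of slab_top between 0.0225 and 0.0425 m and z of rack_piece_center in the frame of slab_top between 0.015 and 0.023 m and angle between the z axis of rack_piece_center and the y axis of slab_top, either way round below 0.12 rad and linear speed of rack_piece below 0.02 m/s)) or ((x of bench_piece_center in the frame of slab_top between -0.071 and -0.051 m and y of bench_piece_center in the frame of slab_top between 0.0225 and 0.0425 m and z of bench_piece_center in the frame of slab_top between 0.015 and 0.023 m and angle between the x axis of bench_piece_center and the y axis of slab_top, either way round below 0.12 rad and linear speed of bench_piece below 0.02 m/s) and (x of rack_piece_center in the frame of slab_top between 0.0225 and 0.0425 m and y of rack_piece_center in the frame of slab_top between 0.051 and 0.071 m and z of rack_piece_center in the frame of slab_top between 0.015 and 0.023 m and angle between the z axis of rack_piece_center and the x axis of slab_top, either way round below 0.12 rad and linear speed of rack_piece below 0.02 m/s)))); the robot touches nothing.
It fails at once if a piece topples or is let fall over (it turns faster than 8 rad/s) (angular speed of any of rack_piece, bench_piece, laid_a, laid_b above 8 rad/s).
It fails at once if a piece is dropped (it falls out of the fingers and reaches 0.6 m/s, about 18 mm of fall) ((linear speed of rack_piece above 0.6 m/s and contact force between rack_piece and the fingers below 0.1 N) or (linear speed of bench_piece above 0.6 m/s and contact force between bench_piece and the fingers below 0.1 N)).
It fails at once if the offcut or the core is disturbed by more than 30 mm (distance of any of offcut_center, core_center from where it was at the start of the episode above 0.03 m).
It fails at once if the tape roll is moved by more than 30 mm (distance of tape_center from where it was at the start of the episode above 0.03 m).
It also fails if it takes over 72 s, if anything falls off the work surface, if the arm or the gripper's body presses on something with over 40 N, if the wrist force passes 120 N, or if a joint passes its speed limit or range.

## Robot

A 6-joint arm with a two-finger parallel gripper is mounted at the origin on the work surface. World frame = base frame: x ahead of the robot, y to its left, z up, the work surface at z = 0. Lengths are in m, angles in rad, forces in N, time in s.
With the tool pointing down it reaches from about 0.35 to 0.85 m from the base axis. Payload 8.1 kg.
Tool frame: the origin (TCP) lies midway between the tips of the shut fingers; the grasp point (between the pads) lies 19 mm behind it (robot.tcp_to_grasp is the distance from the TCP to the grasp point, in m); x points along the fingers, y is the direction in which the jaws open and shut, and the axes are right-handed (so a half turn about x gives the same grasp; the last joint's range is limited). The gripper opens to 93 mm and grips with 3 to 60 N. Pads are 15 mm wide; open, the fingers measure 128 mm over their backs; the gripper's body (75 mm by 188 mm) begins 65 mm behind the grasp point.
Start: joints at [1.071, 0.13, 1.488, -0, 1.523, -0.085], TCP at [0.242, 0.549, 0.219] pointing down, gripper open.
Joint ranges: [-2.96, 2.96], [-0.89, 2.26], [0.02, 2.5], [-1.34, 4.48], [0, 2.73], [-2.66, 2.66]. Speed limits (rad/s): [2.39, 2.39, 2.79, 3.14, 3.14, 3.14].

## Interface

Orientations are given as a rotation vector (axis times angle).
In Python, from plant import robot gives the robot as it stands.
- The arm moves only by the tool play_rows, never from a script. Its argument "plan" is a list of rows, each an object with "slide": the shift along the world's x, y, z as a fraction of full scale, a list of three; "roll": the turn about the world's z as a fraction of full scale; "fingers": the gripper command: -1 is shut, 1 is fully open, values between are in proportion. A call has 1 to 20 rows; each row shifts and turns the commanded pose from where the row before left it; what a row does not reach is not made up. Full scale, the value 1, is 30 mm for a shift and 8 degrees for a turn. A row lasts 1/8 s, in which the tool goes at most 62.5 mm and 10.7 degrees, less where a joint would pass 70% of its speed; a pose out of reach is approached as far as the arm can. A call with a number of a shift or a turn outside -1 to 1 is refused whole. A call with a gripper value outside its range is refused whole. The fingers move at their own pace and stop on an object; "squeeze" is the grip in N (left out, the last holds). Time passes only in rows, so rows that do not move let the fingers close. It gives the time, the measured TCP pose, the force and the opening at its end, in the units of the state.
- robot.read_state(): the state, without advancing time (a new reading comes with each control period).
- robot.read_camera(name): name is "side" or "top" or "wrist"; returns the picture (480x640x3 uint8, red, green, blue); there is no depth.
- robot.get_calibration(name): a dict with "fx", "fy", "cx", "cy" (pixels), "R" (3x3) and "t" (3): a world point X has camera coordinates R X + t; the wrist camera has in their place "T_tool_cam" (4x4, takes a point from camera to tool coordinates, whose origin is the TCP and whose axes are the tool frame's). Camera axes: x right, y down, z forward; pixel columns grow to the right and rows downward; lengths in m; the calibration is good to about 2 mm. A picture is of the moment at which its call begins: read the wrist's pose just before it. get_calibration takes no time and is no camera call.
- robot.close_job(): hands the job in, once; it reports no verdict.
Trained networks look in the newest picture that a camera, given by its name, has taken for a name from the list of things; names that differ only in an ending like _2 or _b are one class to them, and where a whole thing is asked for, a point or a joint stands for the part that bears it (a point fixed in the world has none). Each returns a list of dicts, best first, with "p" (0 to 1); they miss things now and then, are a little off and sometimes report something else, mostly with a low value. They report only what shows in the picture. A call takes as long as a camera call. They do not tell look-alikes from the thing itself.
- robot.boxes_of(camera, target): "extent" ([centre column, centre row, width, height] in pixels, round what is visible of it).
- robot.regions_of(camera, target): "region" (480x640 bool, what is visible of it) and "extent" ([centre column, centre row, width, height] in pixels, round what is visible of it).
- robot.mark_of(camera, target): "point" ([column, row] in pixels: a listed point, or the origin of a listed thing).
The state is a dict: "t": time; "q": joint angles; "dq": joint speeds; "joint_torque": joint torques, N m; "tool_pos": TCP position; "orientation": TCP orientation; "force": force on the tool from outside, world axes, zero at the start; "wrist_torque": the same for the moment, N m; "opening": finger opening in m.
Only numpy, scipy, OpenCV 4.12 (cv2) and the standard library are available. Lean on these libraries where they do the work, as an engineer would, in place of code of your own. Each camera call takes 0.05 s, during which the arm holds its last target.

## Working session

There is one attempt and no reset: what is moved stays moved. The work goes in short steps, Python scripts to look and compute and a tool call to move; the robot and the scene stay as the last step left them, time stands still between calls to the robot, and variables do not carry over. Pictures are saved under pics/ and viewed, and the job is handed in when it is done.

Besides the shell and the picture viewer there is one more tool, called after "Emit:" in YAML: its name, and indented under it one key for each argument. play_rows: Moves the arm, as the interface text tells. Its arguments: {"type":"object","properties":{"plan":{"type":"array","items":{"type":"object","properties":{"slide":{"type":"array","items":{"type":"number","minimum":-1,"maximum":1}},"roll":{"type":"number","minimum":-1,"maximum":1},"fingers":{"type":"number"}}}},"squeeze":{"type":"number"}},"required":["plan"]}

```bash
ls; mkdir -p pics
python3 - <<'E'
from plant import robot
import cv2
print(robot.read_state())
for n in ("side","top","wrist"):
    im=robot.read_camera(n); cv2.imwrite(f"pics/{n}0.png",im[:,:,::-1])
    print(n,robot.get_calibration(n))
E
```

```text
pics
{'t': 0.0, 'q': array([ 1.07061884e+00,  1.31165448e-01,  1.48926928e+00,  3.43689698e-05,
        1.52301355e+00, -8.54119551e-02]), 'dq': array([ 0.00036107, -0.00082418,  0.00087624,  0.00035174,  0.00025889,
        0.00141319]), 'joint_torque': array([-3.89187786e-03, -5.59870148e+01, -4.91736925e+01,  7.64024374e-02,
        3.63318343e-02, -1.75458608e-04]), 'tool_pos': array([0.24148394, 0.54863379, 0.2175904 ]), 'orientation': array([ 0.32396395,  1.54677218, -0.32675571]), 'force': array([-1.29385471,  0.41104505, -0.44264843]), 'wrist_torque': array([0.01096611, 0.04762031, 0.01710767]), 'opening': 0.09271958689385397}
side {'fx': 464.96037355647536, 'fy': 464.96037355647536, 'cx': 312.7801879749995, 'cy': 240.9335411533441, 'R': array([[-0.97414715, -0.22505634,  0.01967149],
       [-0.14264659,  0.54523684, -0.82605613],
       [ 0.17518355, -0.8075063 , -0.56324444]]), 't': array([0.5290239 , 0.13881526, 0.87609551])}
top {'fx': 562.0056286047194, 'fy': 562.0056286047194, 'cx': 313.69049320637134, 'cy': 232.15834334999357, 'R': array([[-0.01909105, -0.99939012, -0.02923906],
       [-0.98834409,  0.02328162, -0.15044576],
       [ 0.15103474,  0.02602608, -0.98818579]]), 't': array([0.01507924, 0.54663   , 1.39624027])}
wrist {'fx': 360.0476490035779, 'fy': 360.0476490035779, 'cx': 313.14541080416757, 'cy': 239.3338865590329, 'T_tool_cam': array([[ 4.17949458e-04, -2.63120738e-01,  9.64762822e-01,
        -1.66497337e-01],
       [ 9.99999589e-01, -6.66004514e-04, -6.14854627e-04,
        -1.15368205e-03],
       [ 8.04317397e-04,  9.64762683e-01,  2.63120351e-01,
        -7.42515781e-02],
       [ 0.00000000e+00,  0.00000000e+00,  0.00000000e+00,
         1.00000000e+00]])}
```

View pics/side0.png

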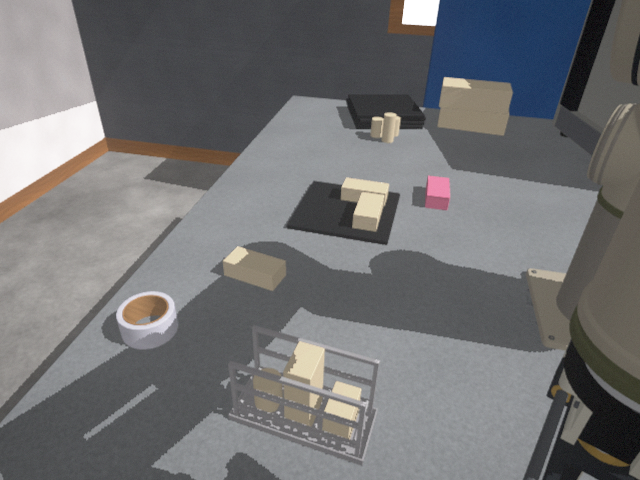

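View pics/top0.png

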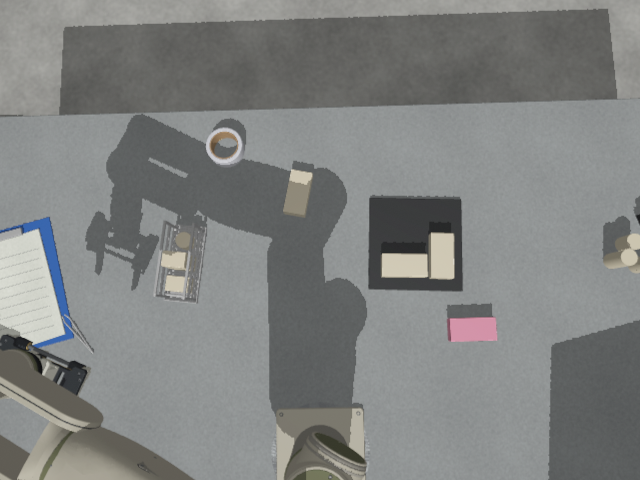

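View pics/wrist0.png

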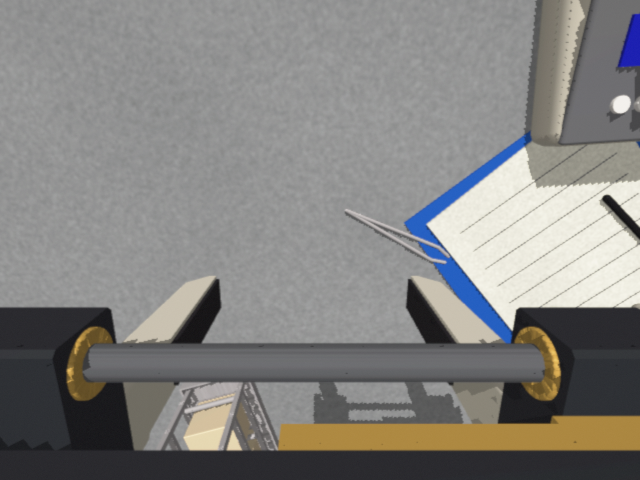

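```bash
cat > h.py <<'E'
import numpy as np, cv2
from plant import robot
from scipy.spatial.transform import Rotation as Rn
def cam(n,st=None):
    c=robot.get_calibration(n); K=np.array([[c['fx'],0,c['cx']],[0,c['fy'],c['cy']],[0,0,1]])
    if n=='wrist':
        st=st or robot.read_state()
        T=np.eye(4);T[:3,:3]=Rn.from_rotvec(st['orientation']).as_matrix();T[:3,3]=st['tool_pos']
        M=np.linalg.inv(T@c['T_tool_cam']); return K,M[:3,:3],M[:3,3]
    return K,np.array(c['R']),np.array(c['t'])
def proj(C,X):
    K,R,t=C; p=(np.atleast_2d(X)@R.T+t)@K.T; return p[:,:2]/p[:,2:]
def back(C,uv,z):
    K,R,t=C; uv=np.atleast_2d(uv); d=np.c_[uv,np.ones(len(uv))]@np.linalg.inv(K).T@R; o=-R.T@t
    s=(z-o[2])/d[:,2]; return o+d*s[:,None]
def rot(y): return np.array([[np.cos(y),-np.sin(y)],[np.sin(y),np.cos(y)]])
def box(x,y,z,yaw,L,W,H):  # z centre
    c=np.array([[sx*L/2,sy*W/2,sz*H/2] for sz in(-1,1) for sx,sy in((-1,-1),(1,-1),(1,1),(-1,1))])
    c[:,:2]=c[:,:2]@rot(yaw).T; return c+[x,y,z]
def drawbox(im,C,b,col,s=1,o=(0,0)):
    p=((proj(C,b)-o)*s).astype(int)
    for i in range(4):
        for a,c in((i,(i+1)%4),(i+4,(i+1)%4+4),(i,i+4)): cv2.line(im,tuple(map(int,p[a])),tuple(map(int,p[c])),col,1)
def crop(im,x0,y0,x1,y1,s): return cv2.resize(im[y0:y1,x0:x1],None,fx=s,fy=s,interpolation=cv2.INTER_NEAREST)
E
python3 - <<'E'
from h import *
im=cv2.imread('pics/top0.png')
cv2.imwrite('pics/c1.png',crop(im,140,120,330,310,3)); cv2.imwrite('pics/c2.png',crop(im,355,185,475,305,5))
s=robot.read_state(); print(Rn.from_rotvec(s['orientation']).as_matrix().round(3))
im=cv2.imread('pics/side0.png'); cv2.imwrite('pics/c3.png',crop(im,215,310,395,470,4))
E
```

```text
[[-0.001  0.403  0.915]
 [-0.001  0.915 -0.403]
 [-1.    -0.001 -0.   ]]
```

View pics/c1.png

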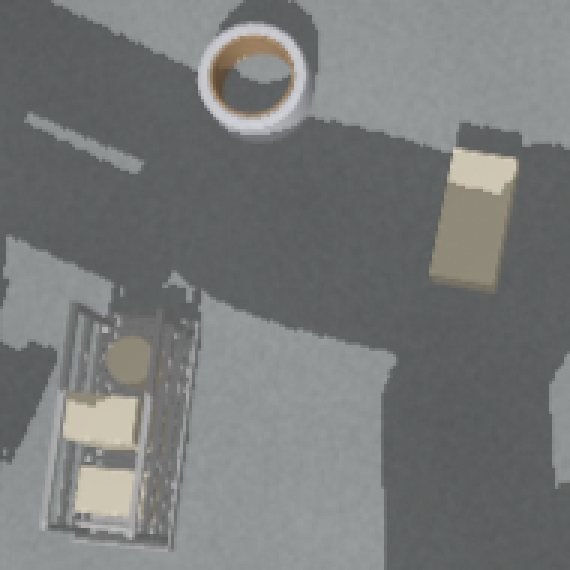

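View pics/c2.png

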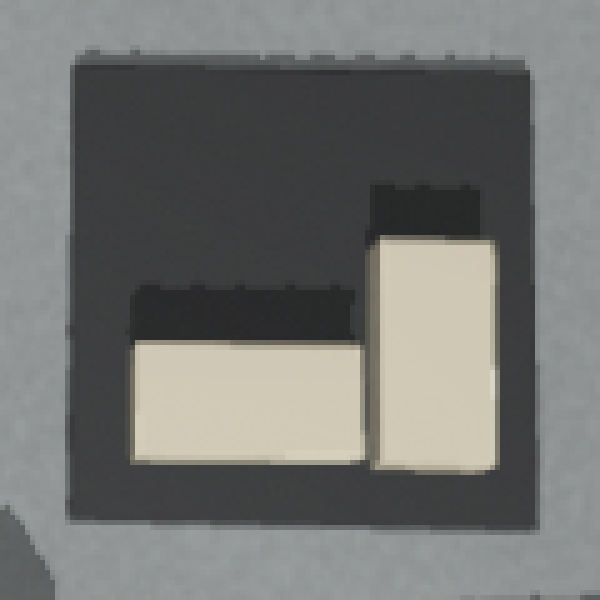

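View pics/c3.png

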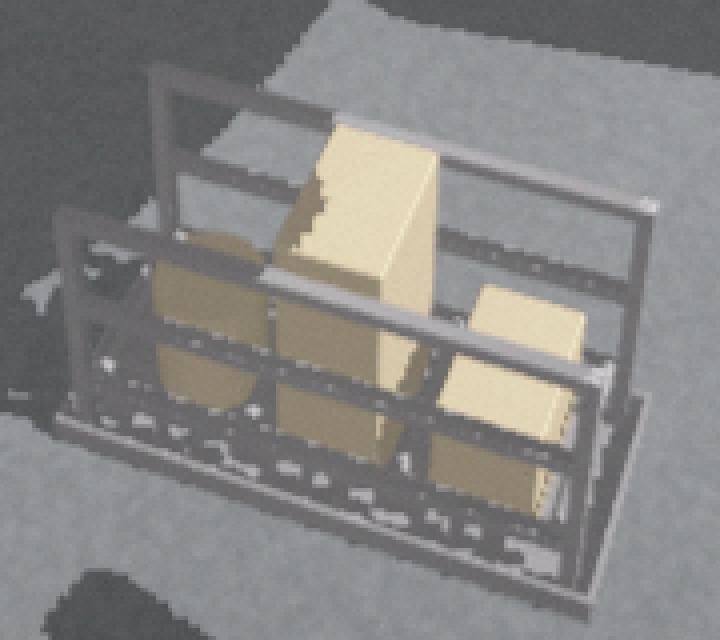

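```bash
cat >> h.py <<'E'
from scipy.optimize import minimize
S=4
def fit(mask,C,x0,z,L,W,H,roi):
    a,b,c,d=roi; m=cv2.resize(mask[b:d,a:c].astype(np.float32),None,fx=S,fy=S,interpolation=cv2.INTER_LINEAR)
    def f(p,ret=False):
        q=(proj(C,box(p[0]/100,p[1]/100,z,p[2],L,W,H))-[a,b]+.5)*S-.5
        h=cv2.convexHull(q.astype(np.float32)); g=np.zeros_like(m); cv2.fillConvexPoly(g,(h*16).round().astype(np.int32),1,cv2.LINE_8,4)
        return 1-np.minimum(g,m).sum()/np.maximum(g,m).sum()
    best=None
    p=np.array([x0[0]*100,x0[1]*100,x0[2]])
    for it in range(3):
        r=minimize(f,p,method='Nelder-Mead',options=dict(initial_simplex=[p,p+[1.5,0,0],p+[0,1.5,0],p+[0,0,.12]],xatol=1e-3,fatol=1e-5)); p=r.x
    return p[0]/100,p[1]/100,p[2],r.fun
E
cat > m1.py <<'E'
from h import *
im=cv2.imread('pics/top0.png').astype(int); C=cam('top'); print('campos',-C[1].T@C[2])
b,g,r=im[...,0],im[...,1],im[...,2]
cream=(r-b>14)
def comp(m,roi,convex=False):
    z=np.zeros(m.shape,np.uint8); a,bb,c,d=roi; z[bb:d,a:c]=m[bb:d,a:c]
    n,l,s,_=cv2.connectedComponentsWithStats(z); k=1+s[1:,4].argmax(); o=(l==k).astype(np.uint8)
    if convex:
        cs,_=cv2.findContours(o,0,2); o[:]=0; cv2.fillConvexPoly(o,cv2.convexHull(cs[0]),1)
    return o
roi=(275,155,325,225); mb=comp(cream,roi)
x0=back(C,[298,193],.03)[0]; B=fit(mb,C,(x0[0],x0[1],0),.019,.114,.057,.038,roi)
print('bench',B)
roi=(360,187,472,300); sl=comp((r<75)|cream,roi,True); x0=back(C,[416,243],.01)[0]
Sl=fit(sl,C,(x0[0],x0[1],0),.006,.24,.24,.012,roi); print('slab',Sl)
out=cv2.imread('pics/top0.png')
# laid pieces
ys=Sl[2]-np.pi/2
def place(p): return np.array(Sl[:2])+rot(ys)@np.array(p)/1000
for p,yw in (((-32.5,-61),0),((61,-32.5),np.pi/2)): print('place',place(p)); drawbox(out,C,box(*place(p),.031,ys+yw,.114,.057,.038),(0,0,255))
for p,yw in (((32.5,61),0),((-61,32.5),np.pi/2)): print('place',place(p)); drawbox(out,C,box(*place(p),.031,ys+yw,.114,.057,.038),(0,255,0))
drawbox(out,C,box(B[0],B[1],.019,B[2],.114,.057,.038),(0,0,255)); drawbox(out,C,box(Sl[0],Sl[1],.006,Sl[2],.24,.24,.012),(255,0,0))
cv2.imwrite('pics/f1.png',crop(out,275,155,475,300,4))
E
python3 m1.py
```

```text
campos [ 0.32966562 -0.03399505  1.46242386]
bench (np.float64(0.6559280087841983), np.float64(0.044029857794447444), np.float64(-0.20415119769502374), np.float64(0.05543529987335205))
slab (np.float64(0.5169076891719255), np.float64(-0.2577984499716755), np.float64(-0.04525259033254711), np.float64(0.02069622278213501))
place [ 0.45744034 -0.22257226]
place [ 0.48168149 -0.3172658 ]
place [ 0.57637503 -0.29302464]
place [ 0.55213388 -0.1983311 ]
```

```bash
ls pics
```

```text
c1.png
c2.png
c3.png
f1.png
side0.png
top0.png
wrist0.png
```

View pics/f1.png

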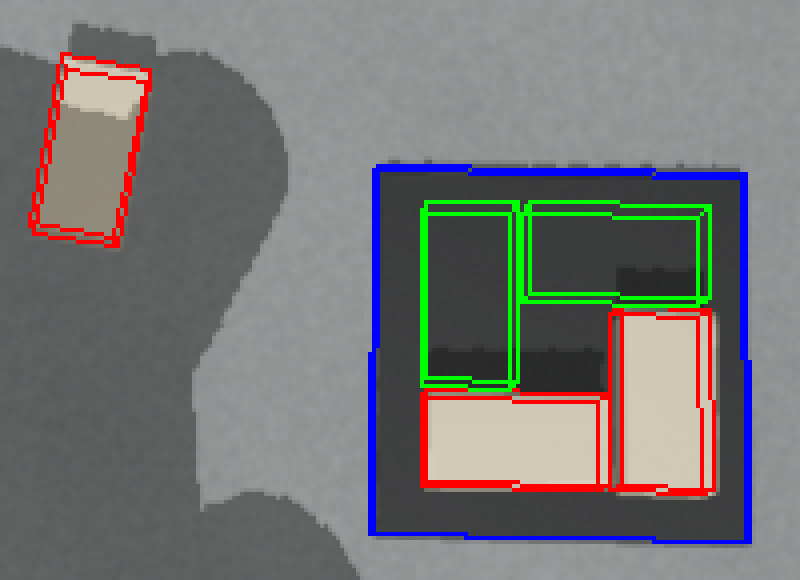

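Emit:
play_rows:
  plan:
    - {"slide": [0.54, -0.93, 0], "roll": 0.084, "fingers": 1}
    - {"slide": [0.54, -0.93, 0], "roll": 0.084, "fingers": 1}
    - {"slide": [0.54, -0.93, 0], "roll": 0.084, "fingers": 1}
    - {"slide": [0.54, -0.93, 0], "roll": 0.084, "fingers": 1}
    - {"slide": [0.54, -0.93, 0], "roll": 0.084, "fingers": 1}
    - {"slide": [0.54, -0.93, 0], "roll": 0.084, "fingers": 1}
    - {"slide": [0.54, -0.93, 0], "roll": 0.084, "fingers": 1}
    - {"slide": [0.54, -0.93, 0], "roll": 0.084, "fingers": 1}
    - {"slide": [0.54, -0.93, 0], "roll": 0.084, "fingers": 1}
    - {"slide": [0.54, -0.93, 0], "roll": 0.084, "fingers": 1}
    - {"slide": [0.54, -0.93, 0], "roll": 0.084, "fingers": 1}
    - {"slide": [0.54, -0.93, 0], "roll": 0.084, "fingers": 1}
    - {"slide": [0.54, -0.93, 0], "roll": 0.084, "fingers": 1}
    - {"slide": [0.54, -0.93, 0], "roll": 0.084, "fingers": 1}
    - {"slide": [0.54, -0.93, 0], "roll": 0.084, "fingers": 1}
    - {"slide": [0.54, -0.93, 0], "roll": 0.084, "fingers": 1}
    - {"slide": [0.54, -0.93, 0], "roll": 0.084, "fingers": 1}
    - {"slide": [0.54, -0.93, 0], "roll": 0.084, "fingers": 1}
    - {"slide": [0, 0, 0], "fingers": 1}
    - {"slide": [0, 0, 0], "fingers": 1}

```text
$.plan[18]: bad value
```

```bash
cat > look.py <<'E'
import sys
from h import *
tag=sys.argv[1]
st=robot.read_state(); C=cam('wrist',st); im=robot.read_camera('wrist')[:,:,::-1].copy()
import pickle; pickle.dump((C,st),open(f'pics/{tag}.pkl','wb'))
cv2.imwrite(f'pics/{tag}.png',im)
y=Rn.from_rotvec(st['orientation']).as_matrix()[:,1]
print(st['t'],st['tool_pos'].round(4),'yaw',np.degrees(np.arctan2(y[1],y[0])).round(2),st['opening'])
E
python3 look.py w1
```

```text
0.15 [0.2416 0.5487 0.2178] yaw 66.24 0.09326028203068193
```

View pics/w1.png

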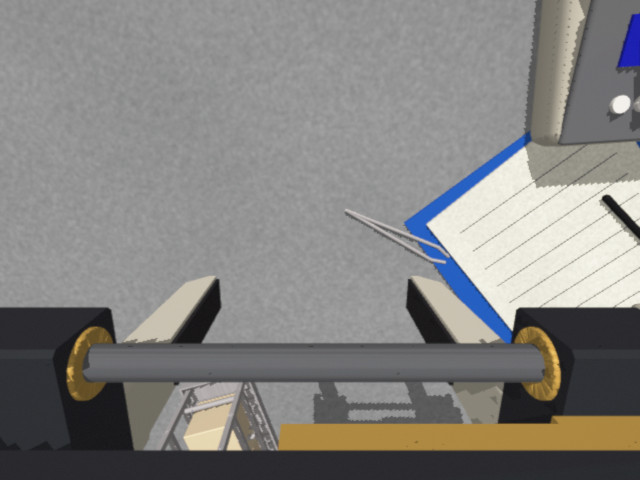

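All keys are needed in each row.

Emit:
play_rows:
  plan:
    - {"slide": [0.54, -0.93, 0], "roll": 0.084, "fingers": 1}
    - {"slide": [0.54, -0.93, 0], "roll": 0.084, "fingers": 1}
    - {"slide": [0.54, -0.93, 0], "roll": 0.084, "fingers": 1}
    - {"slide": [0.54, -0.93, 0], "roll": 0.084, "fingers": 1}
    - {"slide": [0.54, -0.93, 0], "roll": 0.084, "fingers": 1}
    - {"slide": [0.54, -0.93, 0], "roll": 0.084, "fingers": 1}
    - {"slide": [0.54, -0.93, 0], "roll": 0.084, "fingers": 1}
    - {"slide": [0.54, -0.93, 0], "roll": 0.084, "fingers": 1}
    - {"slide": [0.54, -0.93, 0], "roll": 0.084, "fingers": 1}
    - {"slide": [0.54, -0.93, 0], "roll": 0.084, "fingers": 1}
    - {"slide": [0.54, -0.93, 0], "roll": 0.084, "fingers": 1}
    - {"slide": [0.54, -0.93, 0], "roll": 0.084, "fingers": 1}
    - {"slide": [0.54, -0.93, 0], "roll": 0.084, "fingers": 1}
    - {"slide": [0.54, -0.93, 0], "roll": 0.084, "fingers": 1}
    - {"slide": [0.54, -0.93, 0], "roll": 0.084, "fingers": 1}
    - {"slide": [0.54, -0.93, 0], "roll": 0.084, "fingers": 1}
    - {"slide": [0.54, -0.93, 0], "roll": 0.084, "fingers": 1}
    - {"slide": [0.54, -0.93, 0], "roll": 0.084, "fingers": 1}
    - {"slide": [0, 0, 0], "roll": 0, "fingers": 1}
    - {"slide": [0, 0, 0], "roll": 0, "fingers": 1}

```text
t: 2.7
tool_pos: [0.533, 0.0473, 0.2184]
orientation: [0.161, 1.566, -0.16]
force: [-0.4, -0.2, -0.2]
opening: 0.0931
```

```bash
python3 look.py w2
```

```text
2.7 [0.533  0.0473 0.2184] yaw 78.3 0.09308827317489544
```

View pics/w2.png

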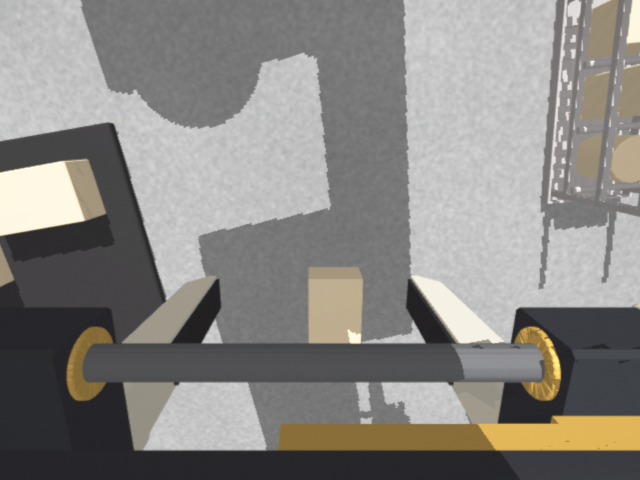

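```bash
cat > ov.py <<'E'
from h import *
import pickle
C,st=pickle.load(open('pics/w2.pkl','rb')); im=cv2.imread('pics/w2.png')
drawbox(im,C,box(.6559,.0440,.019,-.2041,.114,.057,.038),(0,0,255))
drawbox(im,C,box(.5169,-.2578,.006,-.0453,.24,.24,.012),(255,0,0))
drawbox(im,C,box(.4574,-.2226,.031,-.0453-np.pi/2,.114,.057,.038),(0,255,0))
cv2.imwrite('pics/w2o.png',im)
E
python3 ov.py
```

```text
(no output)
```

View pics/w2o.png

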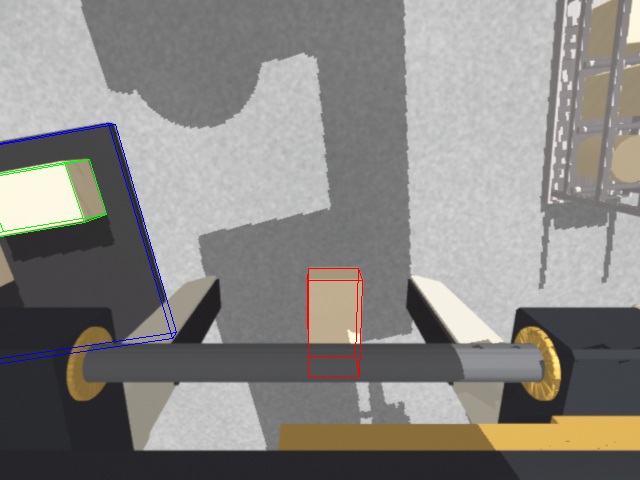

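Emit:
play_rows:
  plan:
    - {"slide": [0.846, 0.01, -0.5], "roll": 0, "fingers": 1}
    - {"slide": [0.846, 0.01, -0.5], "roll": 0, "fingers": 1}
    - {"slide": [0.846, 0.01, -0.5], "roll": 0, "fingers": 1}
    - {"slide": [0.846, 0.01, -0.5], "roll": 0, "fingers": 1}
    - {"slide": [0, 0, -0.9], "roll": 0, "fingers": 1}
    - {"slide": [0, 0, -0.9], "roll": 0, "fingers": 1}
    - {"slide": [0, 0, -0.9], "roll": 0, "fingers": 1}
    - {"slide": [0, 0, -0.9], "roll": 0, "fingers": 1}
    - {"slide": [0, 0, -0.8], "roll": 0, "fingers": 1}
    - {"slide": [0, 0, -0.4], "roll": 0, "fingers": 1}
    - {"slide": [0, 0, -0.28], "roll": 0, "fingers": 1}
    - {"slide": [0, 0, 0], "roll": 0, "fingers": 1}

```text
t: 4.25
tool_pos: [0.6348, 0.0484, 0.0062]
orientation: [0.16, 1.565, -0.16]
force: [-0.6, 0.3, -0.4]
opening: 0.0933
```

Emit:
play_rows:
  plan:
    - {"slide": [0, 0, 0], "roll": 0, "fingers": -1}
    - {"slide": [0, 0, 0], "roll": 0, "fingers": -1}
    - {"slide": [0, 0, 0], "roll": 0, "fingers": -1}
    - {"slide": [0, 0, 0], "roll": 0, "fingers": -1}
    - {"slide": [0, 0, 0], "roll": 0, "fingers": -1}
  squeeze: 45

```text
t: 4.88
tool_pos: [0.6351, 0.0483, 0.0065]
orientation: [0.16, 1.565, -0.16]
force: [0.6, 0.8, 0.9]
opening: 0.0565
```

```bash
python3 look.py w3
```

```text
4.875 [0.6351 0.0483 0.0065] yaw 78.33 0.056495317561125816
```

View pics/w3.png

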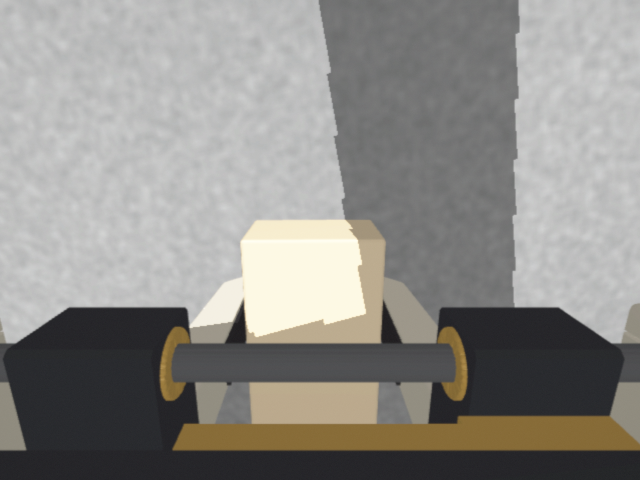

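Run:
```python
from h import *
import pickle
C,st=pickle.load(open('pics/w3.pkl','rb'))
p=back(C,[[243,240],[384,240]],.038); print(p); m=p.mean(0)
yaw=np.radians(78.33)-np.pi/2; u=np.array([np.cos(yaw),np.sin(yaw)])
print((m[:2]-st['tool_pos'][:2])@u, (m[:2]-st['tool_pos'][:2])@[-u[1],u[0]])
off=57+((m[:2]-st['tool_pos'][:2])@u)*1000; print('centre ahead of tcp mm',off)
# place 4 target
c=np.array([.55213,-.19833]); ys=-.0453; v=np.array([np.cos(ys),np.sin(ys)])
t=c-off/1000*v; print('target tcp',t,'d',t-st['tool_pos'][:2],'turn',np.degrees(ys+np.pi/2)-78.33)
```

```text
[[0.5926929  0.02819441 0.038     ]
 [0.6038243  0.0818606  0.038     ]]
-0.03741042547520691 -0.0008174986872933824
centre ahead of tcp mm 19.589574524793086
target tcp [ 0.53256052 -0.1974429 ] d [-0.10250055 -0.24570382] turn 9.074501188057383
```

Emit:
play_rows:
  plan:
    - {"slide": [0, 0, 0.3], "roll": 0, "fingers": -1}
    - {"slide": [0, 0, 0.7], "roll": 0, "fingers": -1}
    - {"slide": [0, 0, 0.85], "roll": 0, "fingers": -1}
    - {"slide": [0, 0, 0.85], "roll": 0, "fingers": -1}
    - {"slide": [-0.342, -0.819, 0], "roll": 0.1134, "fingers": -1}
    - {"slide": [-0.342, -0.819, 0], "roll": 0.1134, "fingers": -1}
    - {"slide": [-0.342, -0.819, 0], "roll": 0.1134, "fingers": -1}
    - {"slide": [-0.342, -0.819, 0], "roll": 0.1134, "fingers": -1}
    - {"slide": [-0.342, -0.819, 0], "roll": 0.1134, "fingers": -1}
    - {"slide": [-0.342, -0.819, 0], "roll": 0.1134, "fingers": -1}
    - {"slide": [-0.342, -0.819, 0], "roll": 0.1134, "fingers": -1}
    - {"slide": [-0.342, -0.819, 0], "roll": 0.1134, "fingers": -1}
    - {"slide": [-0.342, -0.819, 0], "roll": 0.1134, "fingers": -1}
    - {"slide": [-0.342, -0.819, 0], "roll": 0.1134, "fingers": -1}
    - {"slide": [0, 0, -0.5], "roll": 0, "fingers": -1}
    - {"slide": [0, 0, -0.5], "roll": 0, "fingers": -1}
    - {"slide": [0, 0, 0], "roll": 0, "fingers": -1}
    - {"slide": [0, 0, 0], "roll": 0, "fingers": -1}

```text
t: 7.18
tool_pos: [0.5324, -0.1968, 0.0571]
orientation: [0.035, 1.571, -0.035]
force: [0.8, 0.1, -3.3]
opening: 0.0568
```

```bash
python3 look.py w4
```

```text
7.175 [ 0.5324 -0.1968  0.0571] yaw 87.45 0.05675265841705314
```

View pics/w4.png

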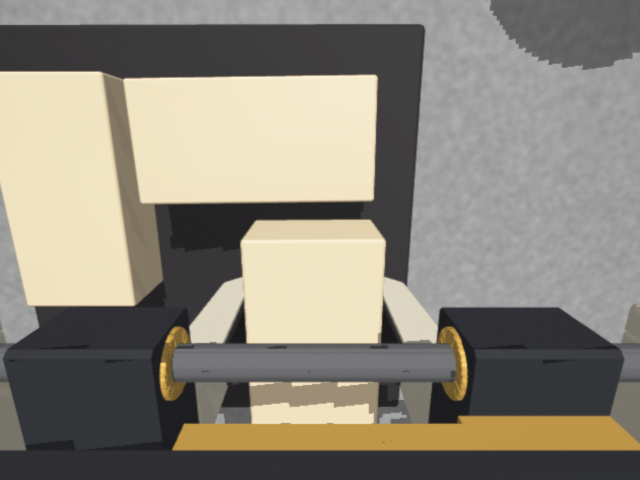

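Run:
```python
from h import *
import pickle
C,st=pickle.load(open('pics/w4.pkl','rb'))
print('laid_a', back(C,[[376,75],[375,199]],.05).round(4))
print('slab corner', back(C,[[423,27],[409,300]],.012).round(4), 'pred',(np.array([.5169,-.2578])+rot(-.0453)@[-.12,.12]).round(4))
b=st['tool_pos'][2]-.0065
p=back(C,[[243,240],[384,240]],.038+b); print('piece near end',p.round(4))
ys=-.0453;pl=lambda p:np.array([.5169,-.2578])+rot(ys-np.pi/2)@np.array(p)/1000
print('laid_a outer end pred',pl([-89.5,-89.5]),pl([-89.5,-32.5]), 'place4 near end', pl([-89.5,-24.5]),pl([-32.5,-24.5]))
```

```text
laid_a [[ 0.4308 -0.165   0.05  ]
 [ 0.4862 -0.1654  0.05  ]]
slab corner [[ 0.4027 -0.134   0.012 ]
 [ 0.5583 -0.1375  0.012 ]] pred [ 0.4025 -0.1325]
piece near end [[ 0.4937 -0.2231  0.0886]
 [ 0.4962 -0.1683  0.0886]]
laid_a outer end pred [ 0.43154478 -0.16433885] [ 0.4884863  -0.16692007] place4 near end [ 0.4964781  -0.16728234] [ 0.49389688 -0.22422387]
```

Emit:
play_rows:
  plan:
    - {"slide": [0, 0, -0.4], "roll": 0, "fingers": -1}
    - {"slide": [0, 0, -0.4], "roll": 0, "fingers": -1}
    - {"slide": [0, 0, -0.2], "roll": 0, "fingers": -1}
    - {"slide": [0, 0, -0.1], "roll": 0, "fingers": -1}
    - {"slide": [0, 0, -0.1], "roll": 0, "fingers": -1}
    - {"slide": [0, 0, -0.05], "roll": 0, "fingers": -1}
    - {"slide": [0, 0, 0], "roll": 0, "fingers": -1}

```text
t: 8.1
tool_pos: [0.5324, -0.1976, 0.0199]
orientation: [0.036, 1.57, -0.036]
force: [-0.7, 0.4, -3.5]
opening: 0.0571
```

Emit:
play_rows:
  plan:
    - {"slide": [0, 0, -0.03], "roll": 0, "fingers": -1}
    - {"slide": [0, 0, -0.03], "roll": 0, "fingers": -1}
    - {"slide": [0, 0, 0], "roll": 0, "fingers": -1}

```text
t: 8.48
tool_pos: [0.5325, -0.1977, 0.0185]
orientation: [0.035, 1.57, -0.036]
force: [-2.2, 0.6, 3.8]
opening: 0.0569
```

Emit:
play_rows:
  plan:
    - {"slide": [0, 0, 0], "roll": 0, "fingers": 0.6}
    - {"slide": [0, 0, 0], "roll": 0, "fingers": 0.6}
    - {"slide": [0, 0, 0], "roll": 0, "fingers": 0.6}
    - {"slide": [0, 0, 0.5], "roll": 0, "fingers": 0.6}
    - {"slide": [0, 0, 1], "roll": 0, "fingers": 1}
    - {"slide": [0, 0, 1], "roll": 0, "fingers": 1}
    - {"slide": [0, 0, 1], "roll": 0, "fingers": 1}
    - {"slide": [0, 0, 1], "roll": 0, "fingers": 1}
    - {"slide": [0, 0, 1], "roll": 0, "fingers": 1}
    - {"slide": [0, 0, 0], "roll": 0, "fingers": 1}

```text
t: 9.72
tool_pos: [0.5343, -0.1985, 0.1873]
orientation: [0.033, 1.564, -0.038]
force: [0.2, 0.0, 0.6]
opening: 0.0932
```

```bash
python3 look.py w5
python3 - <<'E'
from h import *
im=robot.read_camera('top')[:,:,::-1].copy(); cv2.imwrite('pics/top5.png',im); cv2.imwrite('pics/top5c.png',crop(im,135,190,255,310,5))
im=robot.read_camera('side')[:,:,::-1].copy(); cv2.imwrite('pics/side5.png',im)
E
```

```text
9.725 [ 0.5343 -0.1985  0.1873] yaw 87.4 0.09324812812856592
```

View pics/w5.png

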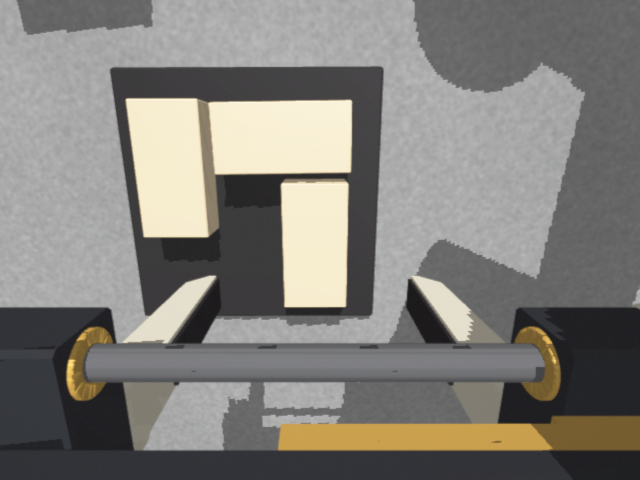

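View pics/top5c.png

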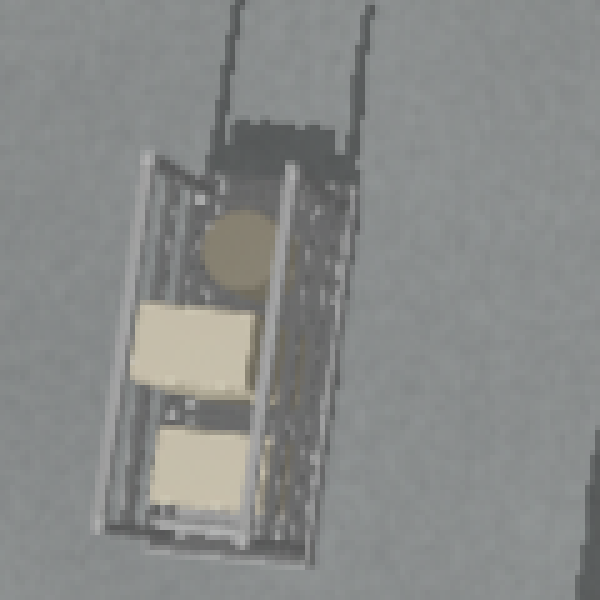

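View pics/side5.png

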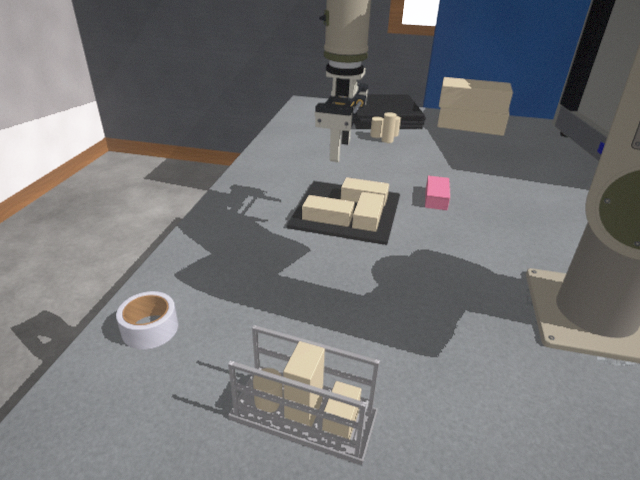

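Run:
```python
from h import *
C=cam('top'); o=np.array([135,190])
cv=lambda a:np.array(a)/5+o-.4
p=back(C,cv([[139,301],[256,312],[250,391],[130,381]]),.124); print(p.round(4)); print('piece c',p.mean(0).round(4))
l=back(C,cv([[148,155],[100,530]]),.118); r=back(C,cv([[290,165],[243,545]]),.118); print(l.round(4),r.round(4),'rack c',(l.mean(0)+r.mean(0))/2)
for q in (l,r): d=q[0]-q[1]; print('yaw',np.degrees(np.arctan2(d[1],d[0])), np.linalg.norm(d))
e=p[0]-p[3]+p[1]-p[2]; print('piece x dir',np.degrees(np.arctan2(e[1],e[0]))); e=p[0]-p[1]+p[3]-p[2]; print('y dir',np.degrees(np.arctan2(e[1],e[0])))
np.save('rk.npy',p.mean(0))
```

```text
[[0.4997 0.3679 0.124 ]
 [0.4931 0.3109 0.124 ]
 [0.4549 0.3132 0.124 ]
 [0.461  0.3714 0.124 ]]
piece c [0.4772 0.3408 0.124 ]
[[0.5724 0.3668 0.118 ]
 [0.3902 0.3862 0.118 ]] [[0.5657 0.2968 0.118 ]
 [0.3816 0.3169 0.118 ]] rack c [0.4774807  0.34168957 0.118     ]
yaw -6.059271879676624 0.18322628113252176
yaw -6.247612868828531 0.18519551658193895
piece x dir -4.345722359529575
y dir 83.70269841247142
```

Emit:
play_rows:
  plan:
    - {"slide": [-0.1, 0.947, 0.2], "roll": -0.615, "fingers": 1}
    - {"slide": [-0.1, 0.947, 0.2], "roll": -0.615, "fingers": 1}
    - {"slide": [-0.1, 0.947, 0.2], "roll": -0.615, "fingers": 1}
    - {"slide": [-0.1, 0.947, 0.2], "roll": -0.615, "fingers": 1}
    - {"slide": [-0.1, 0.947, 0.2], "roll": -0.615, "fingers": 1}
    - {"slide": [-0.1, 0.947, 0.1], "roll": -0.615, "fingers": 1}
    - {"slide": [-0.1, 0.947, 0], "roll": -0.615, "fingers": 1}
    - {"slide": [-0.1, 0.947, 0], "roll": -0.615, "fingers": 1}
    - {"slide": [-0.1, 0.947, 0], "roll": -0.615, "fingers": 1}
    - {"slide": [-0.1, 0.947, 0], "roll": -0.615, "fingers": 1}
    - {"slide": [-0.1, 0.947, 0], "roll": -0.615, "fingers": 1}
    - {"slide": [-0.1, 0.947, 0], "roll": -0.615, "fingers": 1}
    - {"slide": [-0.1, 0.947, 0], "roll": -0.615, "fingers": 1}
    - {"slide": [-0.1, 0.947, 0], "roll": -0.615, "fingers": 1}
    - {"slide": [-0.1, 0.947, 0], "roll": -0.615, "fingers": 1}
    - {"slide": [-0.1, 0.947, 0], "roll": -0.615, "fingers": 1}
    - {"slide": [-0.1, 0.947, 0], "roll": -0.615, "fingers": 1}
    - {"slide": [-0.1, 0.947, 0], "roll": -0.615, "fingers": 1}
    - {"slide": [-0.1, 0.947, 0], "roll": -0.615, "fingers": 1}
    - {"slide": [0, 0, 0], "roll": 0, "fingers": 1}

```text
t: 12.38
tool_pos: [0.474, 0.3432, 0.214]
orientation: [1.283, 1.159, -1.288]
force: [0.7, -0.3, -0.1]
opening: 0.0928
```

Emit:
play_rows:
  plan:
    - {"slide": [0, 0, 0], "roll": 0, "fingers": 1}

```text
t: 12.5
tool_pos: [0.4749, 0.3414, 0.2147]
orientation: [1.284, 1.158, -1.288]
force: [0.3, 0.0, -0.5]
opening: 0.0931
```

```bash
python3 look.py w6
```

```text
12.5 [0.4749 0.3414 0.2147] yaw -5.99 0.09309533019023851
```

View pics/w6.png

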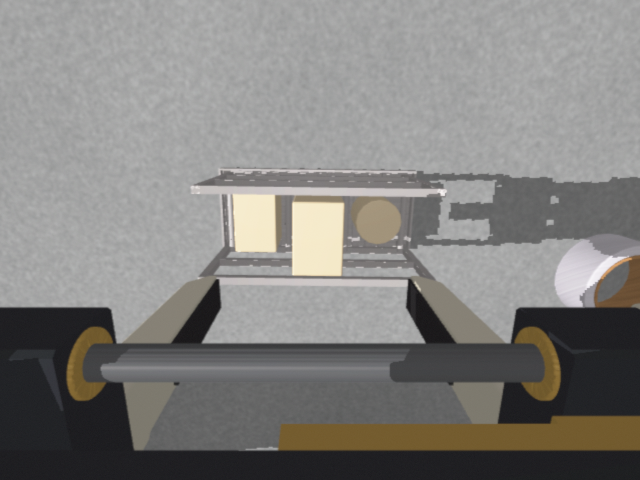

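Run:
```python
from h import *
import pickle
C,st=pickle.load(open('pics/w6.pkl','rb'))
p=back(C,[[293.5,203.5],[343.5,203.5],[342,275],[292,275]],.124);print(p.round(4),p.mean(0))
d=p.mean(0)[:2]-st['tool_pos'][:2]; a=np.radians(-6); print('along jaw',d@[np.cos(a),np.sin(a)],'perp',d@[-np.sin(a),np.cos(a)],d)
for i,j in((1,0),(2,3),(0,3),(1,2)): e=p[i]-p[j]; print(np.degrees(np.arctan2(e[1],e[0])),np.linalg.norm(e))
```

```text
[[0.462  0.3715 0.124 ]
 [0.4978 0.3677 0.124 ]
 [0.4921 0.3131 0.124 ]
 [0.4543 0.3171 0.124 ]] [0.47653006 0.342352   0.124     ]
along jaw 0.001538034870357641 perp 0.0011153554109524543 [0.0016462  0.00094848]
-6.011208186127801 0.036040958754241174
-5.983865015854713 0.038068249097458304
81.94670599205502 0.05500352330705517
84.05897860242432 0.05495046578782733
```

Emit:
play_rows:
  plan:
    - {"slide": [0.055, 0.03, -0.6], "roll": 0, "fingers": 1}
    - {"slide": [0, 0, -0.8], "roll": 0, "fingers": 1}
    - {"slide": [0, 0, -0.8], "roll": 0, "fingers": 1}
    - {"slide": [0, 0, -0.8], "roll": 0, "fingers": 1}
    - {"slide": [0, 0, -0.8], "roll": 0, "fingers": 1}
    - {"slide": [0, 0, -0.4], "roll": 0, "fingers": 1}
    - {"slide": [0, 0, -0.22], "roll": 0, "fingers": 1}
    - {"slide": [0, 0, 0], "roll": 0, "fingers": 1}
    - {"slide": [0, 0, 0], "roll": 0, "fingers": -1}
    - {"slide": [0, 0, 0], "roll": 0, "fingers": -1}
    - {"slide": [0, 0, 0], "roll": 0, "fingers": -1}
    - {"slide": [0, 0, 0], "roll": 0, "fingers": -1}
    - {"slide": [0, 0, 0], "roll": 0, "fingers": -1}
    - {"slide": [0, 0, 0], "roll": 0, "fingers": -1}
  squeeze: 35

```text
t: 14.3
tool_pos: [0.477, 0.3431, 0.0834]
orientation: [1.287, 1.157, -1.287]
force: [1.4, -0.2, -3.0]
opening: 0.0379
```

Emit:
play_rows:
  plan:
    - {"slide": [0, 0, 0.3], "roll": 0, "fingers": -1}
    - {"slide": [0, 0, 0.6], "roll": 0, "fingers": -1}
    - {"slide": [0, 0, 0.9], "roll": 0, "fingers": -1}
    - {"slide": [0, 0, 0.9], "roll": 0, "fingers": -1}
    - {"slide": [0, 0, 0.9], "roll": 0, "fingers": -1}
    - {"slide": [0, 0, 0.9], "roll": 0, "fingers": -1}
    - {"slide": [0, 0, 0], "roll": 0, "fingers": -1}

```text
t: 15.18
tool_pos: [0.4786, 0.3441, 0.2224]
orientation: [1.292, 1.156, -1.281]
force: [1.2, 0.0, -4.6]
opening: 0.0379
```

```bash
python3 look.py w7;python3 - <<'E'
from h import *
im=robot.read_camera('side')[:,:,::-1].copy(); cv2.imwrite('pics/side7.png',crop(im,180,150,420,470,2))
E
```

```text
15.175 [0.4786 0.3441 0.2224] yaw -6.07 0.03790603926841003
```

View pics/side7.png

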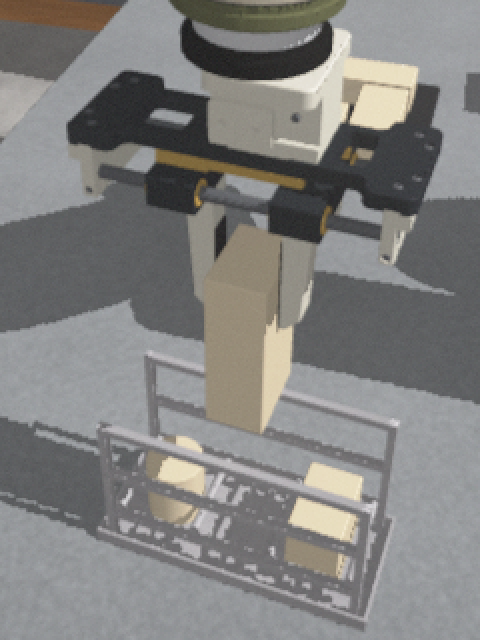

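Emit:
play_rows:
  plan:
    - {"slide": [-0.09, -0.5, 0], "roll": 0, "fingers": -1}
    - {"slide": [-0.09, -0.95, 0], "roll": 0, "fingers": -1}
    - {"slide": [-0.09, -0.95, 0], "roll": 0, "fingers": -1}
    - {"slide": [-0.09, -0.95, 0], "roll": 0, "fingers": -1}
    - {"slide": [-0.09, -0.95, 0], "roll": 0, "fingers": -1}
    - {"slide": [-0.09, -0.95, 0], "roll": 0, "fingers": -1}
    - {"slide": [-0.09, -0.95, 0], "roll": 0, "fingers": -1}
    - {"slide": [-0.09, -0.95, -0.2], "roll": 0, "fingers": -1}
    - {"slide": [-0.09, -0.95, -0.5], "roll": 0, "fingers": -1}
    - {"slide": [-0.09, -0.95, -0.8], "roll": 0, "fingers": -1}
    - {"slide": [-0.05, -0.7, -0.8], "roll": 0, "fingers": -1}
    - {"slide": [0, 0, -0.8], "roll": 0, "fingers": -1}
    - {"slide": [0, 0, -0.8], "roll": 0, "fingers": -1}
    - {"slide": [0, 0, 0], "roll": 0, "fingers": -1}
    - {"slide": [0, 0, 0], "roll": 0, "fingers": -1}

```text
t: 17.15
tool_pos: [0.4483, 0.0504, 0.1017]
orientation: [1.287, 1.157, -1.287]
force: [-0.0, -0.0, -3.7]
opening: 0.0382
```

Now down to touch: 28.3 mm to go.

Emit:
play_rows:
  plan:
    - {"slide": [0, 0, -0.4], "roll": 0, "fingers": -1}
    - {"slide": [0, 0, -0.25], "roll": 0, "fingers": -1}
    - {"slide": [0, 0, -0.12], "roll": 0, "fingers": -1}
    - {"slide": [0, 0, -0.1], "roll": 0, "fingers": -1}
    - {"slide": [0, 0, -0.03], "roll": 0, "fingers": -1}
    - {"slide": [0, 0, 0], "roll": 0, "fingers": -1}

```text
t: 17.9
tool_pos: [0.4485, 0.0506, 0.0744]
orientation: [1.287, 1.157, -1.287]
force: [0.5, -0.8, -4.7]
opening: 0.0383
```

Emit:
play_rows:
  plan:
    - {"slide": [0, 0, -0.03], "roll": 0, "fingers": -1}
    - {"slide": [0, 0, -0.03], "roll": 0, "fingers": -1}
    - {"slide": [0, 0, 0], "roll": 0, "fingers": -1}

```text
t: 18.27
tool_pos: [0.4488, 0.0506, 0.0732]
orientation: [1.287, 1.157, -1.286]
force: [-1.7, -0.7, 4.1]
opening: 0.0379
```

Emit:
play_rows:
  plan:
    - {"slide": [0, 0, 0], "roll": 0, "fingers": -0.3}
    - {"slide": [0, 0, 0], "roll": 0, "fingers": 0}
    - {"slide": [0, 0, 0], "roll": 0, "fingers": 1}
    - {"slide": [0, 0, 0], "roll": 0, "fingers": 1}
    - {"slide": [0, 0, 0.4], "roll": 0, "fingers": 1}
    - {"slide": [0, 0, 0.9], "roll": 0, "fingers": 1}
    - {"slide": [0, 0, 0.9], "roll": 0, "fingers": 1}
    - {"slide": [0, 0, 0.9], "roll": 0, "fingers": 1}
    - {"slide": [0, 0, 0], "roll": 0.9, "fingers": 1}
    - {"slide": [0, 0, 0], "roll": 0.9, "fingers": 1}
    - {"slide": [0, 0, 0], "roll": 0.9, "fingers": 1}
    - {"slide": [0, 0, 0], "roll": 0.9, "fingers": 1}
    - {"slide": [0, 0, 0], "roll": 0.9, "fingers": 1}
    - {"slide": [0, 0, 0], "roll": 0.9, "fingers": 1}
    - {"slide": [0, 0, 0], "roll": 0.9, "fingers": 1}
    - {"slide": [0, 0, 0], "roll": 0.9, "fingers": 1}
    - {"slide": [0, 0, 0], "roll": 0.9, "fingers": 1}
    - {"slide": [0, 0, 0], "roll": 0.9, "fingers": 1}
    - {"slide": [0, 0, 0], "roll": 0.9, "fingers": 1}
    - {"slide": [0, 0, 0], "roll": 0.9, "fingers": 1}

```text
t: 20.78
tool_pos: [0.4487, 0.0506, 0.1665]
orientation: [0.129, 1.566, -0.129]
force: [0.0, -0.2, 0.6]
opening: 0.093
```

Emit:
play_rows:
  plan:
    - {"slide": [0, 0, 0], "roll": 0.45, "fingers": 1}
    - {"slide": [0, 0, 0], "roll": 0, "fingers": 1}
    - {"slide": [0, 0, 0], "roll": 0, "fingers": 1}

```text
t: 21.15
tool_pos: [0.4486, 0.0506, 0.166]
orientation: [0.084, 1.569, -0.084]
force: [0.0, 1.1, 0.1]
opening: 0.0929
```

```bash
python3 look.py w8;python3 - <<'E'
from h import *
im=robot.read_camera('side')[:,:,::-1].copy(); cv2.imwrite('pics/side8.png',crop(im,180,100,420,400,2))
E
```

```text
21.15 [0.4486 0.0506 0.166 ] yaw 83.84 0.09287099569449316
```

View pics/w8.png

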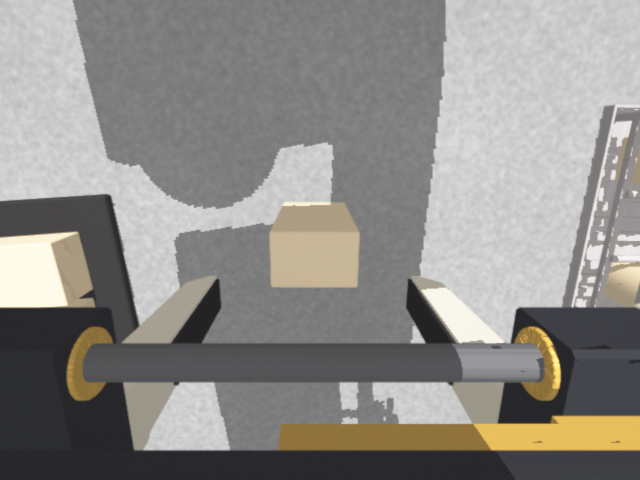

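View pics/side8.png

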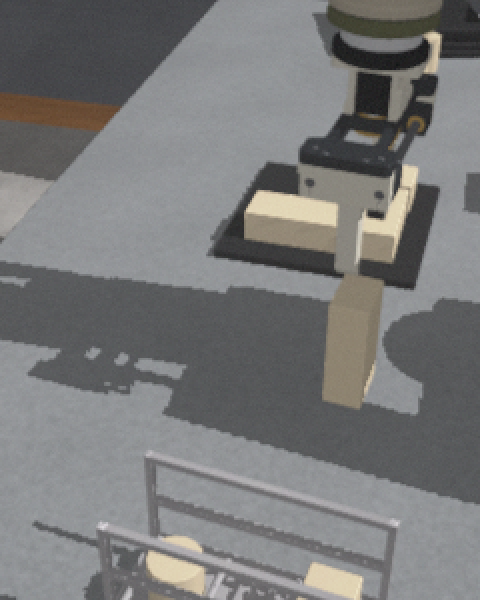

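Run:
```python
from h import *
import pickle
C,st=pickle.load(open('pics/w8.pkl','rb'))
p=back(C,[[271,232],[358,232],[358,287],[271,287]],.114);print(p.round(4),p.mean(0))
a=np.radians(-6.16);u=np.array([np.cos(a),np.sin(a)]); v=np.array([-u[1],u[0]])
d=p.mean(0)[:2]-st['tool_pos'][:2]; print('fwd',d@u,'jaw',d@v)
c=p.mean(0)[:2]; h=.095; of=.004
t0=c-of*u; print('tcp to', t0, t0-st['tool_pos'][:2],'z',h-.019-st['tool_pos'][2])
# arc
import math
e=.019; a0=np.array([-(e+of),h])
ths=np.linspace(0,np.pi/2,31); pr=a0
for th in ths[1:]:
    r=np.array([a0[0]*math.cos(th)+a0[1]*math.sin(th), -a0[0]*math.sin(th)+a0[1]*math.cos(th)])
    dd=r-pr; pr=r; print(round(math.degrees(th)),(np.array([dd[0]*u[0],dd[0]*u[1],dd[1]])/.03).round(3))
```

```text
[[0.4261 0.0257 0.114 ]
 [0.432  0.0798 0.114 ]
 [0.4689 0.077  0.114 ]
 [0.4628 0.0206 0.114 ]] [0.44743275 0.05076754 0.114     ]
fwd -0.001193919783764975 jaw 1.9225083073008043e-05
tcp to [0.44345584 0.05119676] [-0.00516187  0.00057645] z -0.09001836989350755
3 [ 0.166 -0.018  0.036]
6 [ 0.167 -0.018  0.027]
9 [ 0.169 -0.018  0.018]
12 [ 0.169 -0.018  0.009]
15 [ 0.17  -0.018  0.   ]
18 [ 0.169 -0.018 -0.009]
21 [ 0.169 -0.018 -0.018]
24 [ 0.168 -0.018 -0.026]
27 [ 0.166 -0.018 -0.035]
30 [ 0.164 -0.018 -0.044]
33 [ 0.161 -0.017 -0.052]
36 [ 0.158 -0.017 -0.061]
39 [ 0.155 -0.017 -0.069]
42 [ 0.151 -0.016 -0.077]
45 [ 0.147 -0.016 -0.085]
48 [ 0.142 -0.015 -0.093]
51 [ 0.137 -0.015 -0.1  ]
54 [ 0.132 -0.014 -0.107]
57 [ 0.126 -0.014 -0.114]
60 [ 0.12  -0.013 -0.12 ]
63 [ 0.114 -0.012 -0.127]
66 [ 0.107 -0.012 -0.132]
69 [ 0.1   -0.011 -0.138]
72 [ 0.093 -0.01  -0.143]
75 [ 0.085 -0.009 -0.148]
78 [ 0.077 -0.008 -0.152]
81 [ 0.069 -0.007 -0.156]
84 [ 0.061 -0.007 -0.159]
87 [ 0.053 -0.006 -0.162]
90 [ 0.044 -0.005 -0.165]
```

Emit:
play_rows:
  plan:
    - {"slide": [-0.17, 0.02, -0.6], "roll": 0, "fingers": 1}
    - {"slide": [0, 0, -0.8], "roll": 0, "fingers": 1}
    - {"slide": [0, 0, -0.8], "roll": 0, "fingers": 1}
    - {"slide": [0, 0, -0.5], "roll": 0, "fingers": 1}
    - {"slide": [0, 0, -0.3], "roll": 0, "fingers": 1}
    - {"slide": [0, 0, 0], "roll": 0, "fingers": -1}
    - {"slide": [0, 0, 0], "roll": 0, "fingers": -1}
    - {"slide": [0, 0, 0], "roll": 0, "fingers": -1}
    - {"slide": [0, 0, 0], "roll": 0, "fingers": -1}
    - {"slide": [0, 0, 0], "roll": 0, "fingers": -1}
  squeeze: 8

```text
t: 22.5
tool_pos: [0.4438, 0.0513, 0.0761]
orientation: [0.083, 1.568, -0.083]
force: [0.8, 0.6, 1.7]
opening: 0.0567
```

Emit:
play_rows:
  plan:
    - {"slide": [0.166, -0.018, 0.036], "roll": 0, "fingers": -1}
    - {"slide": [0.167, -0.018, 0.027], "roll": 0, "fingers": -1}
    - {"slide": [0.169, -0.018, 0.018], "roll": 0, "fingers": -1}
    - {"slide": [0.169, -0.018, 0.009], "roll": 0, "fingers": -1}
    - {"slide": [0.17, -0.018, 0], "roll": 0, "fingers": -1}
    - {"slide": [0.169, -0.018, -0.009], "roll": 0, "fingers": -1}
    - {"slide": [0, 0, 0], "roll": 0, "fingers": -1}

```text
t: 23.38
tool_pos: [0.4743, 0.0478, 0.078]
orientation: [0.083, 1.569, -0.084]
force: [0.2, 2.0, -0.0]
opening: 0.0569
```

```bash
python3 look.py w9;python3 - <<'E'
from h import *
im=robot.read_camera('side')[:,:,::-1].copy(); cv2.imwrite('pics/side9.png',crop(im,240,130,420,330,3))
E
```

```text
23.375 [0.4743 0.0478 0.078 ] yaw 83.92 0.05687320070940099
```

View pics/side9.png

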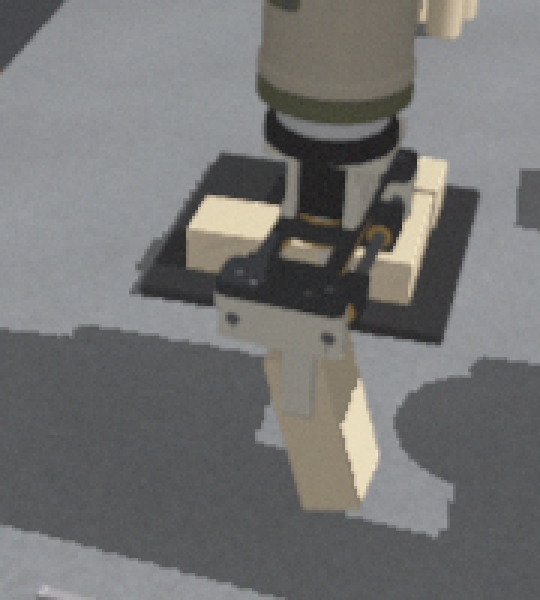

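View pics/w9.png

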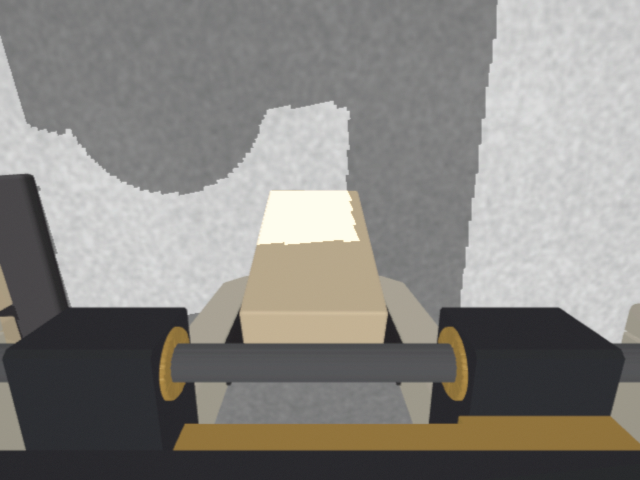

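Emit:
play_rows:
  plan:
    - {"slide": [0.169, -0.018, -0.018], "roll": 0, "fingers": -1}
    - {"slide": [0.168, -0.018, -0.026], "roll": 0, "fingers": -1}
    - {"slide": [0.166, -0.018, -0.035], "roll": 0, "fingers": -1}
    - {"slide": [0.164, -0.018, -0.044], "roll": 0, "fingers": -1}
    - {"slide": [0.161, -0.017, -0.052], "roll": 0, "fingers": -1}
    - {"slide": [0.158, -0.017, -0.061], "roll": 0, "fingers": -1}
    - {"slide": [0.155, -0.017, -0.069], "roll": 0, "fingers": -1}
    - {"slide": [0.151, -0.016, -0.077], "roll": 0, "fingers": -1}
    - {"slide": [0.147, -0.016, -0.085], "roll": 0, "fingers": -1}
    - {"slide": [0.142, -0.015, -0.093], "roll": 0, "fingers": -1}
    - {"slide": [0.137, -0.015, -0.1], "roll": 0, "fingers": -1}
    - {"slide": [0.132, -0.014, -0.107], "roll": 0, "fingers": -1}
    - {"slide": [0, 0, 0], "roll": 0, "fingers": -1}

```text
t: 25.1
tool_pos: [0.5293, 0.0419, 0.0546]
orientation: [0.083, 1.569, -0.083]
force: [2.0, 0.5, -0.3]
opening: 0.0567
```

```bash
python3 look.py w10;python3 - <<'E'
from h import *
im=robot.read_camera('side')[:,:,::-1].copy(); cv2.imwrite('pics/side10.png',crop(im,240,130,420,330,3))
E
```

```text
25.1 [0.5293 0.0419 0.0546] yaw 83.92 0.05669585015600524
```

View pics/side10.png

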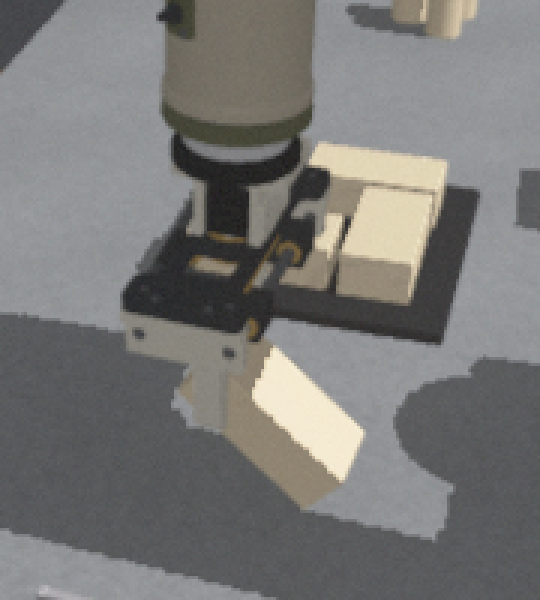

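Emit:
play_rows:
  plan:
    - {"slide": [0.126, -0.014, -0.114], "roll": 0, "fingers": -1}
    - {"slide": [0.12, -0.013, -0.12], "roll": 0, "fingers": -1}
    - {"slide": [0.114, -0.012, -0.127], "roll": 0, "fingers": -1}
    - {"slide": [0.107, -0.012, -0.132], "roll": 0, "fingers": -1}
    - {"slide": [0.1, -0.011, -0.138], "roll": 0, "fingers": -1}
    - {"slide": [0.093, -0.01, -0.143], "roll": 0, "fingers": -1}
    - {"slide": [0.085, -0.009, -0.148], "roll": 0, "fingers": -1}
    - {"slide": [0.077, -0.008, -0.152], "roll": 0, "fingers": -1}
    - {"slide": [0.069, -0.007, -0.156], "roll": 0, "fingers": -1}
    - {"slide": [0.061, -0.007, -0.159], "roll": 0, "fingers": -1}
    - {"slide": [0.053, -0.006, -0.162], "roll": 0, "fingers": -1}
    - {"slide": [0, 0, 0], "roll": 0, "fingers": -1}

```text
t: 26.7
tool_pos: [0.5586, 0.0388, 0.0076]
orientation: [0.083, 1.571, -0.083]
force: [-0.6, 0.7, -3.0]
opening: 0.057
```

```bash
python3 look.py w11;python3 - <<'E'
from h import *
im=robot.read_camera('side')[:,:,::-1].copy(); cv2.imwrite('pics/side11.png',crop(im,240,130,420,330,3))
E
```

```text
26.7 [0.5586 0.0388 0.0076] yaw 83.92 0.05701227229623841
```

View pics/side11.png

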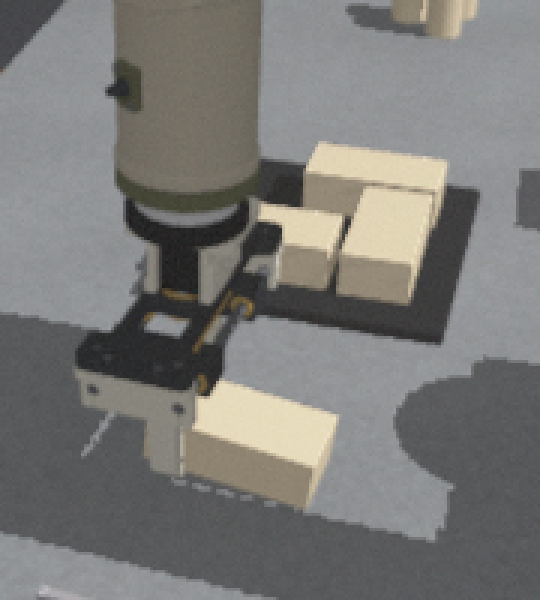

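View pics/w11.png

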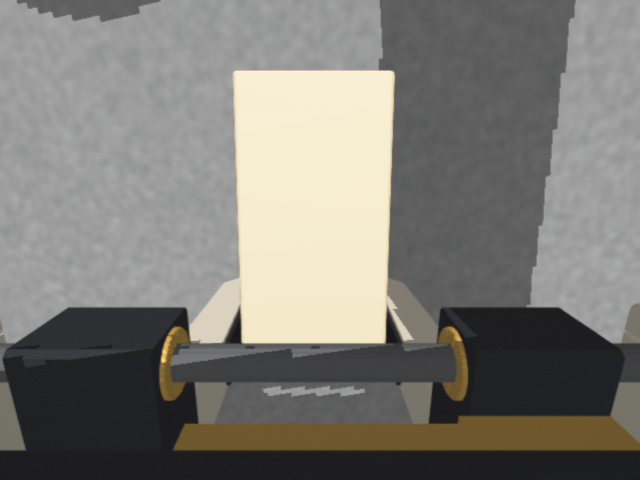

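Emit:
play_rows:
  plan:
    - {"slide": [0.03, -0.003, -0.08], "roll": 0, "fingers": -1}
    - {"slide": [0.01, 0, -0.05], "roll": 0, "fingers": -1}
    - {"slide": [0, 0, 0], "roll": 0, "fingers": -1}

```text
t: 27.18
tool_pos: [0.5603, 0.0387, 0.0043]
orientation: [0.083, 1.57, -0.083]
force: [-0.0, -0.4, -2.6]
opening: 0.0571
```

Run:
```python
from h import *
im=robot.read_camera('side')[:,:,::-1].copy(); cv2.imwrite('pics/side12.png',crop(im,270,240,370,310,7))
```

```text
(no output)
```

View pics/side12.png

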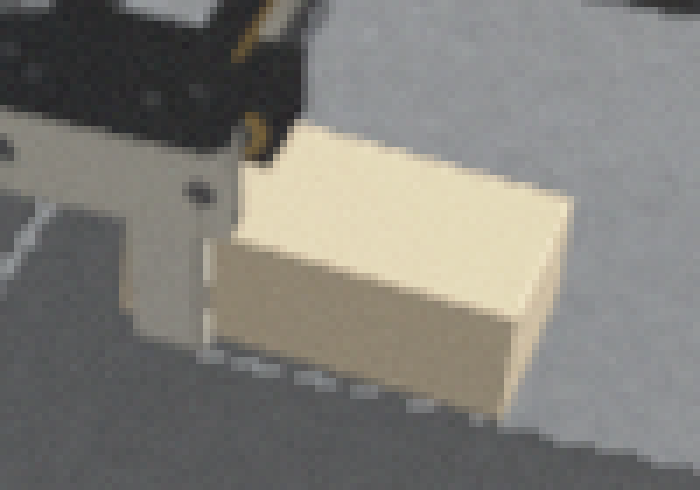

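Emit:
play_rows:
  plan:
    - {"slide": [0, 0, -0.03], "roll": 0, "fingers": -1}
    - {"slide": [0, 0, -0.03], "roll": 0, "fingers": -1}
    - {"slide": [0, 0, 0], "roll": 0, "fingers": -1}

```text
t: 27.6
tool_pos: [0.5609, 0.0386, 0.003]
orientation: [0.083, 1.568, -0.083]
force: [0.8, 0.4, -1.0]
opening: 0.0569
```

Emit:
play_rows:
  plan:
    - {"slide": [0, 0, 0], "roll": 0, "fingers": 0.4}
    - {"slide": [0, 0, 0], "roll": 0, "fingers": 1}
    - {"slide": [0, 0, 0], "roll": 0, "fingers": 1}
    - {"slide": [0, 0, 0.4], "roll": 0, "fingers": 1}
    - {"slide": [0, 0, 1], "roll": 0, "fingers": 1}
    - {"slide": [0, 0, 1], "roll": 0, "fingers": 1}
    - {"slide": [0, 0, 1], "roll": 0, "fingers": 1}
    - {"slide": [0, 0, 0], "roll": 0, "fingers": 1}
    - {"slide": [0, 0, 0], "roll": 0, "fingers": 1}

```text
t: 28.72
tool_pos: [0.5603, 0.0387, 0.1045]
orientation: [0.083, 1.569, -0.083]
force: [-0.2, -0.1, -0.4]
opening: 0.0929
```

```bash
python3 look.py w13
```

```text
28.725 [0.5603 0.0387 0.1045] yaw 83.92 0.09289339220927686
```

View pics/w13.png

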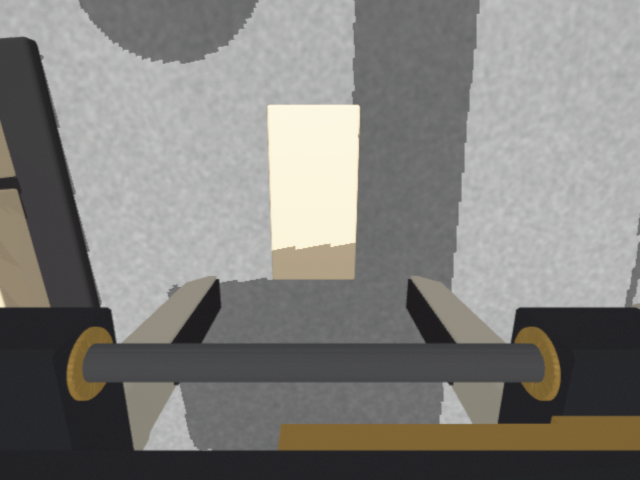

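Run:
```python
from h import *
import pickle
C,st=pickle.load(open('pics/w13.pkl','rb'))
p=back(C,[[268,105],[359.5,105],[355,279],[272.5,279]],.038);print(p.round(4),p.mean(0))
for i,j in((1,0),(2,3),(3,0),(2,1)): e=p[i]-p[j]; print(np.degrees(np.arctan2(e[1],e[0])),np.linalg.norm(e))
a=np.radians(83.92-90);u=np.array([np.cos(a),np.sin(a)])
t=p.mean(0)[:2]-.022*u; print('tcp',t,t-st['tool_pos'][:2],(t-st['tool_pos'][:2])/.03)
```

```text
[[0.462  0.0207 0.038 ]
 [0.468  0.0761 0.038 ]
 [0.5806 0.0647 0.038 ]
 [0.5745 0.008  0.038 ]] [0.52125585 0.04238367 0.038     ]
83.87308274265517 0.055702761847534525
83.87887732783267 0.05704301968174592
-6.439757396102533 0.11319240105891723
-5.761324566241388 0.11318724893820384
tcp [0.4993796  0.04471384] [-0.06090637  0.00606001] [-2.03021228  0.20200033]
```

Flat and 113 × 56 mm at 38 mm height, as expected. Regrip off-centre.

Emit:
play_rows:
  plan:
    - {"slide": [-0.7, 0.07, 0], "roll": 0, "fingers": 1}
    - {"slide": [-0.7, 0.07, 0], "roll": 0, "fingers": 1}
    - {"slide": [-0.63, 0.06, -0.3], "roll": 0, "fingers": 1}
    - {"slide": [0, 0, -0.8], "roll": 0, "fingers": 1}
    - {"slide": [0, 0, -0.9], "roll": 0, "fingers": 1}
    - {"slide": [0, 0, -0.7], "roll": 0, "fingers": 1}
    - {"slide": [0, 0, -0.4], "roll": 0, "fingers": 1}
    - {"slide": [0, 0, -0.18], "roll": 0, "fingers": 1}
    - {"slide": [0, 0, 0], "roll": 0, "fingers": 1}
    - {"slide": [0, 0, 0], "roll": 0, "fingers": -1}
    - {"slide": [0, 0, 0], "roll": 0, "fingers": -1}
    - {"slide": [0, 0, 0], "roll": 0, "fingers": -1}
    - {"slide": [0, 0, 0], "roll": 0, "fingers": -1}
    - {"slide": [0, 0, 0], "roll": 0, "fingers": -1}
  squeeze: 45

```text
t: 30.52
tool_pos: [0.4998, 0.0447, 0.0065]
orientation: [0.083, 1.569, -0.083]
force: [-0.3, 0.1, 2.1]
opening: 0.0567
```

```bash
python3 look.py w14
```

```text
30.525 [0.4998 0.0447 0.0065] yaw 83.93 0.05666536752357735
```

View pics/w14.png

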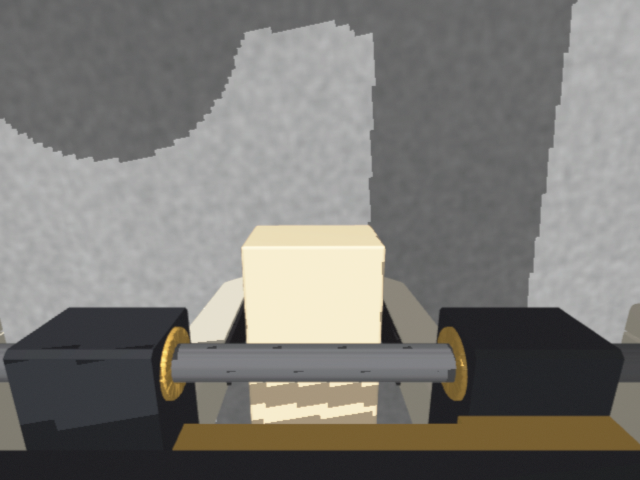

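Run:
```python
from h import *
import pickle
C,st=pickle.load(open('pics/w5.pkl','rb'))
s=back(C,[[111,68],[382,67],[372.5,315],[146,316]],.012);print('slab',s.round(4),s.mean(0))
e=s[3]-s[0]+s[2]-s[1]; print(np.degrees(np.arctan2(e[1],e[0]))); e=s[1]-s[0]+s[2]-s[3]; print(np.degrees(np.arctan2(e[1],e[0])))
def inS(P,c=(.5169,-.2578),ys=-.0453): return ((np.atleast_2d(P)[:,:2]-c)@rot(ys-np.pi/2)*1000).round(1)
q=back(C,[[282,182],[348,181],[346,307],[284,307]],.05);print('p4',inS(q),inS(q.mean(0)))
q=back(C,[[351,101],[351,173],[216,174],[208,102]],.05);print('p1',inS(q),inS(q.mean(0)))
q=back(C,[[127,98],[198,98],[208,237],[145,237]],.05);print('p2',inS(q),inS(q.mean(0)))
C,st=pickle.load(open('pics/w14.pkl','rb'))
m=back(C,[[244,246],[383,246]],.038).mean(0); a=np.radians(83.93-90);u=np.array([np.cos(a),np.sin(a)])
d=m[:2]-st['tool_pos'][:2]; off=.057+d@u; print('off',off,d@[-u[1],u[0]])
c=np.array([.5764,-.2930]); y=np.radians(-92.6); t=c-off*np.array([np.cos(y),np.sin(y)]); print('tcp',t,(t-st['tool_pos'][:2])/.03,'turn',(-2.6-83.93)/8)
```

```text
slab [[ 0.3914 -0.3692  0.012 ]
 [ 0.4016 -0.1338  0.012 ]
 [ 0.6388 -0.1424  0.012 ]
 [ 0.6294 -0.3795  0.012 ]] [ 0.51528333 -0.25622597  0.012     ]
-2.2835410050012186
87.62244980759536
p4 [[-32.9 -26. ]
 [-88.1 -26.9]
 [-89.2  88.7]
 [-31.9  88.7]] [[-60.5  31.1]]
p1 [[-88.9 -89.6]
 [-90.4 -33.5]
 [ 22.  -32.7]
 [ 24.2 -89. ]] [[-33.3 -61.2]]
p2 [[ 87.9 -92. ]
 [ 31.8 -92. ]
 [ 33.   21.7]
 [ 88.1  21.7]] [[ 60.2 -35.1]]
off 0.021954847956739076 -0.000663030611149217
tcp [ 0.57739594 -0.27106775] [  2.58767586 -10.52594538] turn -10.81625
```

Emit:
play_rows:
  plan:
    - {"slide": [0, 0, 0.3], "roll": 0, "fingers": -1}
    - {"slide": [0, 0, 0.7], "roll": 0, "fingers": -1}
    - {"slide": [0, 0, 1], "roll": 0, "fingers": -1}
    - {"slide": [0, 0, 1], "roll": 0, "fingers": -1}
    - {"slide": [0.199, -0.81, 0], "roll": -0.832, "fingers": -1}
    - {"slide": [0.199, -0.81, 0], "roll": -0.832, "fingers": -1}
    - {"slide": [0.199, -0.81, 0], "roll": -0.832, "fingers": -1}
    - {"slide": [0.199, -0.81, 0], "roll": -0.832, "fingers": -1}
    - {"slide": [0.199, -0.81, 0], "roll": -0.832, "fingers": -1}
    - {"slide": [0.199, -0.81, 0], "roll": -0.832, "fingers": -1}
    - {"slide": [0.199, -0.81, 0], "roll": -0.832, "fingers": -1}
    - {"slide": [0.199, -0.81, 0], "roll": -0.832, "fingers": -1}
    - {"slide": [0.199, -0.81, 0], "roll": -0.832, "fingers": -1}
    - {"slide": [0.199, -0.81, 0], "roll": -0.832, "fingers": -1}
    - {"slide": [0.199, -0.81, 0], "roll": -0.832, "fingers": -1}
    - {"slide": [0.199, -0.81, 0], "roll": -0.832, "fingers": -1}
    - {"slide": [0.199, -0.81, 0], "roll": -0.832, "fingers": -1}
    - {"slide": [0, 0, 0], "roll": 0, "fingers": -1}
    - {"slide": [0, 0, 0], "roll": 0, "fingers": -1}

```text
t: 32.95
tool_pos: [0.5767, -0.2706, 0.0958]
orientation: [1.242, 1.19, -1.242]
force: [0.4, 0.4, -5.4]
opening: 0.0568
```

Emit:
play_rows:
  plan:
    - {"slide": [0, 0, -0.5], "roll": 0, "fingers": -1}
    - {"slide": [0, 0, -0.5], "roll": 0, "fingers": -1}
    - {"slide": [0, 0, 0], "roll": 0, "fingers": -1}
    - {"slide": [0, 0, 0], "roll": 0, "fingers": -1}

```text
t: 33.45
tool_pos: [0.5771, -0.271, 0.0661]
orientation: [1.242, 1.188, -1.243]
force: [0.0, -1.0, -3.0]
opening: 0.0571
```

```bash
python3 look.py w15
```

```text
33.45 [ 0.5771 -0.271   0.0661] yaw -2.59 0.057139872581121416
```

View pics/w15.png

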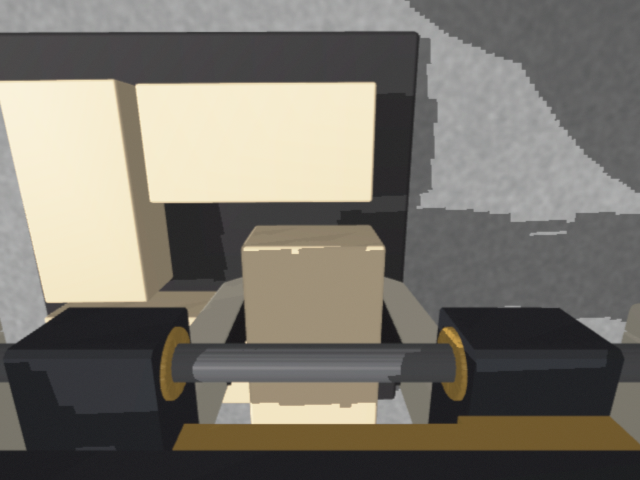

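Run:
```python
from h import *
import pickle
def inS(P,c=(.5169,-.2578),ys=-.0453): return ((np.atleast_2d(P)[:,:2]-c)@rot(ys-np.pi/2)*1000).round(1)
C,st=pickle.load(open('pics/w15.pkl','rb'))
print('p4 outer end', inS(back(C,[[376,84],[372,200],[150,201]],.05)))
print('slab corner', inS(back(C,[[418,34]],.012)))
print('held near end', inS(back(C,[[244,246],[384,246]],.038+st['tool_pos'][2]-.0065)),'want (-24.5, 32.5/89.5)')
```

```text
p4 outer end [[-87.7  88.6]
 [-32.8  89.1]
 [-32.4 -24.4]]
slab corner [[-118.5  116.6]]
held near end [[-22.3  32.1]
 [-22.3  86.8]] want (-24.5, 32.5/89.5)
```

Emit:
play_rows:
  plan:
    - {"slide": [0.033, 0.033, -0.3], "roll": 0, "fingers": -1}
    - {"slide": [0, 0, -0.5], "roll": 0, "fingers": -1}
    - {"slide": [0, 0, -0.3], "roll": 0, "fingers": -1}
    - {"slide": [0, 0, -0.2], "roll": 0, "fingers": -1}
    - {"slide": [0, 0, -0.1], "roll": 0, "fingers": -1}
    - {"slide": [0, 0, -0.1], "roll": 0, "fingers": -1}
    - {"slide": [0, 0, -0.04], "roll": 0, "fingers": -1}
    - {"slide": [0, 0, 0], "roll": 0, "fingers": -1}

```text
t: 34.5
tool_pos: [0.5783, -0.2703, 0.0203]
orientation: [1.243, 1.187, -1.242]
force: [-0.1, 0.5, -3.2]
opening: 0.0566
```

Emit:
play_rows:
  plan:
    - {"slide": [0, 0, -0.035], "roll": 0, "fingers": -1}
    - {"slide": [0, 0, -0.035], "roll": 0, "fingers": -1}
    - {"slide": [0, 0, 0], "roll": 0, "fingers": -1}

```text
t: 34.88
tool_pos: [0.5784, -0.2704, 0.0186]
orientation: [1.243, 1.187, -1.242]
force: [-1.8, 0.3, 1.2]
opening: 0.057
```

Touching; release and rise.

Emit:
play_rows:
  plan:
    - {"slide": [0, 0, -0.015], "roll": 0, "fingers": -1}
    - {"slide": [0, 0, 0], "roll": 0, "fingers": 0.6}
    - {"slide": [0, 0, 0], "roll": 0, "fingers": 0.6}
    - {"slide": [0, 0, 0], "roll": 0, "fingers": 0.6}
    - {"slide": [0, 0, 0.5], "roll": 0, "fingers": 0.6}
    - {"slide": [0, 0, 1], "roll": 0, "fingers": 1}
    - {"slide": [0, 0, 1], "roll": 0, "fingers": 1}
    - {"slide": [0, 0, 1], "roll": 0, "fingers": 1}
    - {"slide": [0, 0, 1], "roll": 0, "fingers": 1}
    - {"slide": [0, 0, 1], "roll": 0, "fingers": 1}
    - {"slide": [0, 0, 0], "roll": 0, "fingers": 1}
    - {"slide": [0, 0, 0], "roll": 0, "fingers": 1}

```text
t: 36.38
tool_pos: [0.578, -0.2702, 0.1824]
orientation: [1.243, 1.187, -1.243]
force: [-0.4, -0.4, -1.1]
opening: 0.0929
```

```bash
python3 look.py w16
```

```text
36.375 [ 0.578  -0.2702  0.1824] yaw -2.61 0.09290536820368317
```

View pics/w16.png

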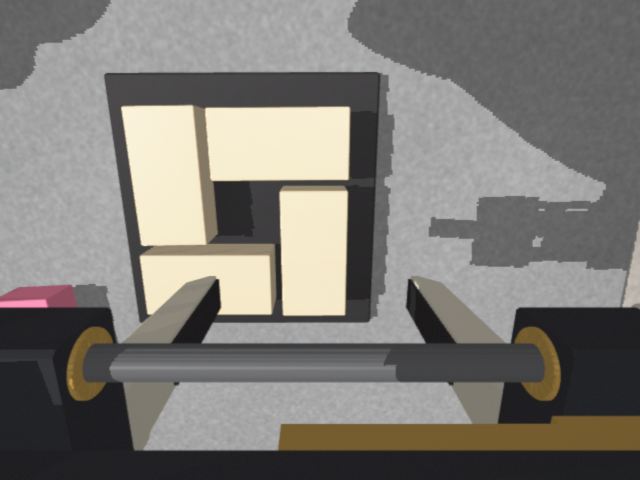

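Emit:
play_rows:
  plan:
    - {"slide": [-0.3, 1, 0.2], "roll": 0, "fingers": 1}
    - {"slide": [-0.3, 1, 0.2], "roll": 0, "fingers": 1}
    - {"slide": [-0.3, 1, 0.2], "roll": 0, "fingers": 1}
    - {"slide": [-0.3, 1, 0], "roll": 0, "fingers": 1}
    - {"slide": [-0.3, 1, 0], "roll": 0, "fingers": 1}
    - {"slide": [-0.3, 1, 0], "roll": 0, "fingers": 1}
    - {"slide": [-0.3, 1, 0], "roll": 0, "fingers": 1}
    - {"slide": [-0.3, 1, 0], "roll": 0, "fingers": 1}
    - {"slide": [-0.3, 1, 0], "roll": 0, "fingers": 1}
    - {"slide": [-0.3, 1, 0], "roll": 0, "fingers": 1}
    - {"slide": [0, 0, 0], "roll": 0, "fingers": 1}
    - {"slide": [0, 0, 0], "roll": 0, "fingers": 1}

```text
t: 37.92
tool_pos: [0.4879, 0.0294, 0.1997]
orientation: [1.241, 1.188, -1.244]
force: [-0.3, 0.3, -0.1]
opening: 0.0925
```

Run:
```python
from h import *
im=robot.read_camera('top')[:,:,::-1].copy(); C=cam('top'); cv2.imwrite('pics/top17.png',im)
o=np.array([355,185]); big=crop(im,355,185,475,305,5)
ys=-.0453
for p,yw in (((-32.5,-61),0),((61,-32.5),1),((32.5,61),0),((-61,32.5),1)):
    c=np.array([.5169,-.2578])+rot(ys-np.pi/2)@np.array(p)/1000
    drawbox(big,C,box(*c,.031,ys-np.pi/2+yw*np.pi/2,.114,.057,.038),(0,0,255),5,o-.5)
cv2.imwrite('pics/top17c.png',np.hstack([big])); print(robot.read_state()['t'])
s=robot.read_camera('side')[:,:,::-1]; cv2.imwrite('pics/side17.png',s)
```

```text
37.975
```

View pics/top17c.png

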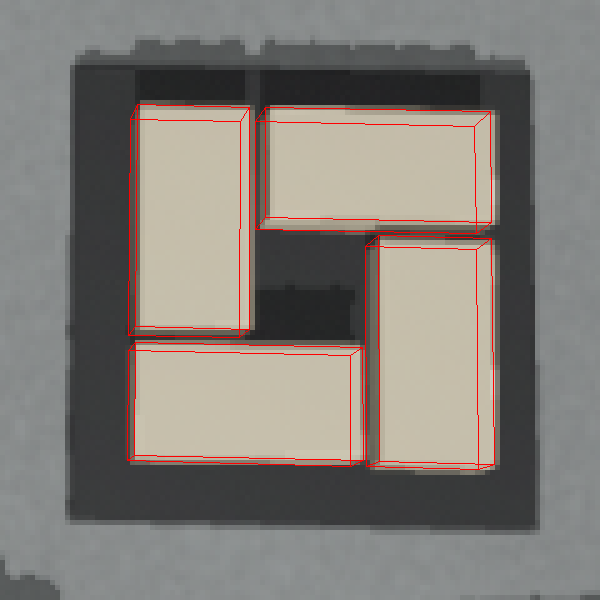

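View pics/side17.png

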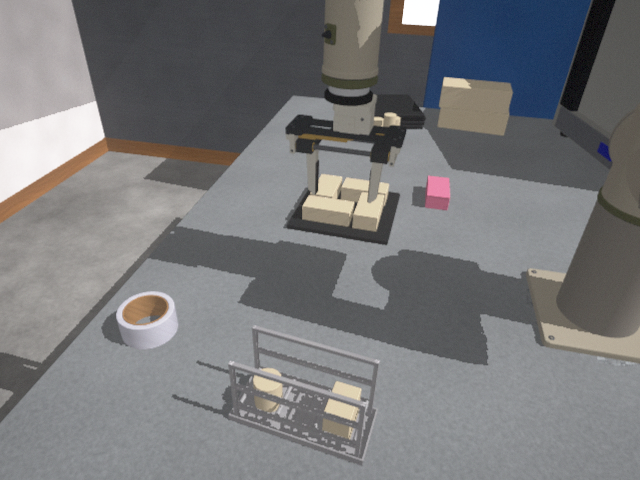

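All four pieces match the place outlines to within about 2 mm. The offcut, core and tape are where they were, and the arm is clear at z 0.20.

```bash
python3 -c "
from plant import robot
print(robot.close_job(), robot.read_state()['t'])"
```

```text
the job is handed in; nothing more can be done
the job is handed in; nothing more can be done
```

The pinwheel layer is finished and the job is handed in, at about 38 s of the 72 s allowed.

- **Bench piece:** I gripped it off-centre across its width, lowered it into place 4 until the force reading showed contact, and released it.
- **Rack piece:** I lifted it out by its broad faces and stood it on the bench. I regripped it across its width with a light 8 N squeeze and pivoted it on its bottom edge until it lay flat. Then I regripped it off-centre and lowered it into place 3 until it touched.

**Last checks:**
- **Placement:** In the final top view all four pieces match their place outlines to about 2 mm. The gaps and the square middle are open.
- **Other objects:** In the final side view the offcut, core and tape roll show no visible movement, and the gripper was clear of everything. I never moved near the pink look-alike, and it is still in place.
- **Disagreement between cameras:** The wrist and top cameras differed by 1–3 mm on the slab and piece edges, well inside the 10 mm limit. After the wrist view I shifted the last piece 1 mm each way.
- **Failures:** None of my checks failed; the only slip was one badly formed move call, refused before the arm moved.

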